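# Brick up the brazing hearth and thread the tommy bar

## Task

Get the brazing hearth ready for repairing a vice handle. Take the vice nut that was left on the wall and put it on the bench, clear of the hearth, and build the firebrick wall up in running bond with all the loose bricks, on the bottom course that is cemented down: second course first and complete, a half brick at the end away from the bottom half brick and then two whole ones, and only then the third course, which repeats the bottom one: its half brick above the bottom half brick and whole bricks, if any are left, above the bottom whole ones, all in line with the wall. Also slide the steel tommy bar through the eye of the vice screw that stands in front of the wall, until it sticks out about equally on both sides, and leave the other things on the bench where they are.

Things in the scene. Friction and masses are not known exactly. Their poses are not given: they have to be found in the camera images.
- whole1 (a point): whole loose buff firebrick, 118 mm long, 46 x 46 mm in section (any of its long faces may be underneath), 0.13 to 0.5 kg. The point is its centre; x along its length, z up as it starts (the centre is then 23 mm above the bench). Two to four whole bricks are there; all of them are alike. An absent one has no pose.
- whole2 (a point): whole loose buff firebrick, 118 mm long, 46 x 46 mm in section (any of its long faces may be underneath), 0.13 to 0.5 kg. The point is its centre; x along its length, z up as it starts (the centre is then 23 mm above the bench). Two to four whole bricks are there; all of them are alike. An absent one has no pose.
- whole3 (a point): whole loose buff firebrick, 118 mm long, 46 x 46 mm in section (any of its long faces may be underneath), 0.13 to 0.5 kg. The point is its centre; x along its length, z up as it starts (the centre is then 23 mm above the bench). Two to four whole bricks are there; all of them are alike. An absent one has no pose.
- whole4 (a point): whole loose buff firebrick, 118 mm long, 46 x 46 mm in section (any of its long faces may be underneath), 0.13 to 0.5 kg. The point is its centre; x along its length, z up as it starts (the centre is then 23 mm above the bench). Two to four whole bricks are there; all of them are alike. An absent one has no pose.
- half1 (a point): half loose buff firebrick, 57 mm long, 46 x 46 mm in section (any of its long faces may be underneath), 0.13 to 0.5 kg. The point is its centre; x along its length, z up as it starts (the centre is then 23 mm above the bench). Both half bricks are always there and are alike.
- half2 (a point): half loose buff firebrick, 57 mm long, 46 x 46 mm in section (any of its long faces may be underneath), 0.13 to 0.5 kg. The point is its centre; x along its length, z up as it starts (the centre is then 23 mm above the bench). Both half bricks are always there and are alike.
- c2_half (a point): centre of the place of a half brick in the second course (a point in space, 23 mm above the top of the course below). The brick lies there with its length along y. Axes as for the hearth: y runs along the wall (to the robot's left when the hearth is square to it), z up. This is the +y end of the second course.
- c2_a (a point): centre of the place of a whole brick in the second course (a point in space, 23 mm above the top of the course below). The brick lies there with its length along y. Axes as for the hearth: y runs along the wall (to the robot's left when the hearth is square to it), z up. Next to the half brick; over the joint between the two whole bricks of the bottom course.
- c2_b (a point): centre of the place of a whole brick in the second course (a point in space, 23 mm above the top of the course below). The brick lies there with its length along y. Axes as for the hearth: y runs along the wall (to the robot's left when the hearth is square to it), z up. At the -y end; over the joint between whole and half brick of the bottom course.
- c3_a (a point): centre of the place of a whole brick in the third course (a point in space, 23 mm above the top of the course below). The brick lies there with its length along y. Axes as for the hearth: y runs along the wall (to the robot's left when the hearth is square to it), z up. At the +y end, over the joint between c2_half and c2_a.
- c3_b (a point): centre of the place of a whole brick in the third course (a point in space, 23 mm above the top of the course below). The brick lies there with its length along y. Axes as for the hearth: y runs along the wall (to the robot's left when the hearth is square to it), z up. In the middle, over the joint between c2_a and c2_b.
- c3_half (a point): centre of the place of a half brick in the third course (a point in space, 23 mm above the top of the course below). The brick lies there with its length along y. Axes as for the hearth: y runs along the wall (to the robot's left when the hearth is square to it), z up. At the -y end, wholly upon the brick at c2_b.
- hearth: bench brazing hearth, fixed: dark steel tray 280 x 354 mm, floor 8 mm thick, rims at sides (22 mm) and back (30 mm), none in front. Origin on the bench under the vice screw, 40 mm behind the tray's front edge; x away from the robot, y along the wall to the left, z up. The firebrick wall stands 135 mm behind the screw (x = +0.135). Joints between bricks are 4 mm wide in every course.
- base_top (a point): middle of the top of the wall's bottom course, cemented down: 301 mm long along y, 46 mm thick, its top 54 mm above the bench. From the +y end: whole brick, whole brick, half brick (centres at y = +91.5, -30.5, -122 mm). Second course: half, whole, whole (y = +122, +30.5, -91.5 mm); the third repeats the bottom one. Axes as for the hearth.
- eye (a point): centre of the eye in the square steel head of the vice screw that stands fixed, head up, in a block in front of the wall. A round hole, 17 mm in diameter, right through along y; the head is 38 x 38 mm, 30 mm thick along y; the eye is 98 mm above the bench. Block below: 60 x 60 mm, its top 38 mm above the bench. Axes as for the hearth.
- vice_nut (a point): centre of the round steel vice nut, 44 mm in diameter, 30 mm high, 0.25 kg, z along its axis. It starts lying flat on top of the bottom course of the wall and blocks it.
- rest (a point): middle of the pair of fixed V-blocks, on the axis of a bar that lies in them, 28 mm above the bench; y along the bar. Each block is 46 mm high, 44 mm across the bar and 16 mm along it; they are centred 62 mm either side of this point, so a bar is free to be gripped between them and beyond them.
- bar_mid (a point): middle of the loose steel tommy bar, plain round, 12 mm in diameter, 200 mm long, 0.17 kg; x along the bar. It starts level on two fixed V-blocks in front of the hearth, its axis 28 mm above the bench.
- flux_tin: bystander, to be left alone: lidded flux tin, 62 mm high, 62 mm in diameter. Origin at its underside.
- ballpein: bystander, to be left alone: hammer lying on the bench. Origin at its underside.
- wire_brush: bystander, to be left alone: brush lying on the bench. Origin at its underside.
Not all that is in view belongs to the job. What is shaped like the part that bears half2 but turquoise is not meant. There is more than one size of the part that bears vice_nut; the job needs the smallest.

How it is judged (in metres and radians):
On the way, in this order (a step that is already met when the one before it is completed fails the run):
1. the second course is complete (half brick, whole, whole) and no brick lies higher yet (((distance between half1 and c2_half below 0.012 m and angle between the x axis of half1 and the y axis of c2_half, either way round below 0.12 rad) or (distance between half2 and c2_half below 0.012 m and angle between the x axis of half2 and the y axis of c2_half, either way round below 0.12 rad)) and ((distance between whole1 and c2_a below 0.012 m and angle between the x axis of whole1 and the y axis of c2_a, either way round below 0.12 rad) or (distance between whole2 and c2_a below 0.012 m and angle between the x axis of whole2 and the y axis of c2_a, either way round below 0.12 rad) or (distance between whole3 and c2_a below 0.012 m and angle between the x axis of whole3 and the y axis of c2_a, either way round below 0.12 rad) or (distance between whole4 and c2_a below 0.012 m and angle between the x axis of whole4 and the y axis of c2_a, either way round below 0.12 rad)) and ((distance between whole1 and c2_b below 0.012 m and angle between the x axis of whole1 and the y axis of c2_b, either way round below 0.12 rad) or (distance between whole2 and c2_b below 0.012 m and angle between the x axis of whole2 and the y axis of c2_b, either way round below 0.12 rad) or (distance between whole3 and c2_b below 0.012 m and angle between the x axis of whole3 and the y axis of c2_b, either way round below 0.12 rad) or (distance between whole4 and c2_b below 0.012 m and angle between the x axis of whole4 and the y axis of c2_b, either way round below 0.12 rad)) and height (world z) of each of whole1, whole2, whole3, whole4, half1, half2 below 0.1 m), for 0.2 s.
2. the third course is laid: its half brick and every whole brick that is left over (((distance between half1 and c2_half below 0.012 m and angle between the x axis of half1 and the y axis of c2_half, either way round below 0.12 rad) or (distance between half2 and c2_half below 0.012 m and angle between the x axis of half2 and the y axis of c2_half, either way round below 0.12 rad)) and ((distance between whole1 and c2_a below 0.012 m and angle between the x axis of whole1 and the y axis of c2_a, either way round below 0.12 rad) or (distance between whole2 and c2_a below 0.012 m and angle between the x axis of whole2 and the y axis of c2_a, either way round below 0.12 rad) or (distance between whole3 and c2_a below 0.012 m and angle between the x axis of whole3 and the y axis of c2_a, either way round below 0.12 rad) or (distance between whole4 and c2_a below 0.012 m and angle between the x axis of whole4 and the y axis of c2_a, either way round below 0.12 rad)) and ((distance between whole1 and c2_b below 0.012 m and angle between the x axis of whole1 and the y axis of c2_b, either way round below 0.12 rad) or (distance between whole2 and c2_b below 0.012 m and angle between the x axis of whole2 and the y axis of c2_b, either way round below 0.12 rad) or (distance between whole3 and c2_b below 0.012 m and angle between the x axis of whole3 and the y axis of c2_b, either way round below 0.12 rad) or (distance between whole4 and c2_b below 0.012 m and angle between the x axis of whole4 and the y axis of c2_b, either way round below 0.12 rad)) and ((distance between half1 and c3_half below 0.012 m and angle between the x axis of half1 and the y axis of c3_half, either way round below 0.12 rad) or (distance between half2 and c3_half below 0.012 m and angle between the x axis of half2 and the y axis of c3_half, either way round below 0.12 rad)) and ((distance between whole1 and c2_a below 0.012 m and angle between the x axis of whole1 and the y axis of c2_a, either way round below 0.12 rad) or (distance between whole1 and c2_b below 0.012 m and angle between the x axis of whole1 and the y axis of c2_b, either way round below 0.12 rad) or (distance between whole1 and c3_a below 0.012 m and angle between the x axis of whole1 and the y axis of c3_a, either way round below 0.12 rad) or (distance between whole1 and c3_b below 0.012 m and angle between the x axis of whole1 and the y axis of c3_b, either way round below 0.12 rad)) and ((distance between whole2 and c2_a below 0.012 m and angle between the x axis of whole2 and the y axis of c2_a, either way round below 0.12 rad) or (distance between whole2 and c2_b below 0.012 m and angle between the x axis of whole2 and the y axis of c2_b, either way round below 0.12 rad) or (distance between whole2 and c3_a below 0.012 m and angle between the x axis of whole2 and the y axis of c3_a, either way round below 0.12 rad) or (distance between whole2 and c3_b below 0.012 m and angle between the x axis of whole2 and the y axis of c3_b, either way round below 0.12 rad)) and ((distance between whole3 and c2_a below 0.012 m and angle between the x axis of whole3 and the y axis of c2_a, either way round below 0.12 rad) or (distance between whole3 and c2_b below 0.012 m and angle between the x axis of whole3 and the y axis of c2_b, either way round below 0.12 rad) or (distance between whole3 and c3_a below 0.012 m and angle between the x axis of whole3 and the y axis of c3_a, either way round below 0.12 rad) or (distance between whole3 and c3_b below 0.012 m and angle between the x axis of whole3 and the y axis of c3_b, either way round below 0.12 rad)) and ((distance between whole4 and c2_a below 0.012 m and angle between the x axis of whole4 and the y axis of c2_a, either way round below 0.12 rad) or (distance between whole4 and c2_b below 0.012 m and angle between the x axis of whole4 and the y axis of c2_b, either way round below 0.12 rad) or (distance between whole4 and c3_a below 0.012 m and angle between the x axis of whole4 and the y axis of c3_a, either way round below 0.12 rad) or (distance between whole4 and c3_b below 0.012 m and angle between the x axis of whole4 and the y axis of c3_b, either way round below 0.12 rad))), for 0.2 s.
At the end, for the whole second after the job is handed in: Half, whole, whole in the second course; half and left-over wholes in the third; nut on the bench, clear of the hearth; each brick within 12 mm of its place and 0.12 rad of the wall's line; the bar lies through the eye, its middle within 20 mm of it; all at rest (all of step 2 and y of bar_mid in the frame of eye between -0.02 and 0.02 m and x of bar_mid in the frame of eye between -0.007 and 0.007 m and z of bar_mid in the frame of eye between -0.007 and 0.007 m and angle between the x axis of bar_mid and the y axis of eye, either way round below 0.25 rad and height (world z) of vice_nut below 0.035 m and (y of vice_nut in the frame of hearth above 0.19 m or y of vice_nut in the frame of hearth below -0.19 m or x of vice_nut in the frame of hearth below -0.062 m or x of vice_nut in the frame of hearth above 0.26 m) and linear speed of each of W1, W2, W3, W4, H1, H2, bar, nut below 0.01 m/s); the robot touches nothing.
It fails at once if a bystander is pushed aside by more than 50 mm (distance of any of flux_tin, ballpein, wire_brush from where it was at the start of the episode above 0.05 m).
Of W1, W2, W3, W4 only 2 to 4 are there at a start; the rules pass over those that are not, and their reading is None.
At some moment in a run one of bar, nut may be knocked a few centimetres aside while the robot is not near it.
Once in a run the grip may slacken for a moment while it holds something.
It also fails if it takes over 210 s, if anything falls off the work surface, if the arm or the gripper's body presses on something with over 40 N, if the wrist force passes 120 N, or if a joint passes its speed limit or range.

## Robot

A 6-joint arm with a two-finger parallel gripper is mounted at the origin on the work surface. World frame = base frame: x ahead of the robot, y to its left, z up, the work surface at z = 0. Lengths are in m, angles in degrees, forces in N, time in s.
With the tool pointing down it reaches from about 0.4 to 0.825 m from the base axis. Payload 7 kg.
Tool frame: the origin (TCP) lies at the very end of the fingers, on their centre line; the grasp point (between the pads) lies 19 mm behind it (robot.grip_point_offset is the distance from the TCP to the grasp point, in m); z points along the fingers, y is the line along which they close (so a half turn about z gives the same grasp; the last joint's range is limited). The gripper opens to 88 mm and grips with 3 to 60 N. Pads are 19 mm wide; open, the fingers measure 130 mm over their backs; the gripper's body (78 mm by 193 mm) begins 47 mm behind the grasp point.
Start: joints at [-59.983, 20.546, 0.682, 0, -70.136, -16.507], TCP at [0.158, -0.656, 0.201] pointing down, gripper open.
Joint ranges: [-176.03, 176.03], [-82.01, 121.73], [-58.28, 71.71], [-173.87, 95.51], [-174.79, -0.11], [-173.66, 173.66]. Speed limits (degrees/s): [136.94, 136.94, 172.46, 180, 180, 180].

## Interface

Orientations are given as [roll, pitch, yaw] about the fixed x, y, z axes, in that order (R = Rz(yaw) Ry(pitch) Rx(roll)).
In Python, from workcell import robot gives the robot as it stands.
- The arm moves only by the tool step_arm, never from a script. Its argument "deltas" is one flat list of numbers, 7 for each row, row after row: the turn, a rotation vector about the tool's x, y, z in degrees, then the shift along the tool's x, y, z in mm, then the finger opening in mm, from 0 to 87.6. A call has 1 to 8 rows; each row is the pose to reach, as a shift and turn from the pose commanded when the call began, along the tool's axes at that moment; what a row does not reach only later rows make up. A row lasts 1/10 s, in which the tool goes at most 50 mm and 8.59 degrees, less where a joint would pass 70% of its speed; a pose out of reach is approached as far as the arm can. A call with a gripper value outside its range is refused whole. The fingers move at their own pace and stop on an object; the grip force is fixed at half the most. Time passes only in rows, so rows that repeat a pose let the fingers close. It gives the time, the measured TCP pose, the force, the opening and the grip force at its end, in the units of the state.
- robot.sense(): the state, without advancing time (a new reading comes with each control period).
- robot.read_camera(name): name is "scene" or "side" or "wrist"; returns a dict with "pixels" (480x640x3 uint8, red, green, blue), "mtx" (3x3 intrinsics, pixels), "camera_from_world" (4x4, takes a point from world to camera coordinates). Camera axes: x right, y up, looking along -z (the intrinsics and any distortion apply to the point x, -y, -z); pixel columns grow to the right and rows downward; lengths in m; the calibration is good to about 2 mm. A picture is of the moment at which its call begins. There is no depth.
- robot.finish_job(): hands the job in; it is judged then, once.
The state is a dict: "t": time; "q": joint angles; "dq": joint speeds; "effort": joint torques, N m; "eef_pos": TCP position; "eef_rot": TCP orientation; "force": force on the tool from outside, world axes, zero at the start; "torque": the same for the moment, N m; "width": finger opening in m; "grasp_force": force on a finger pad.
Only numpy, scipy, OpenCV 4.12 (cv2) and the standard library are available. Lean on these libraries where they do the work, as an engineer would, in place of code of your own. Each camera call takes 0.05 s, during which the arm holds its last target. There are 200 camera calls.

## Working session

There is one attempt and no reset: what is moved stays moved. The work goes in short steps, Python scripts to look and compute and a tool call to move; the robot and the scene stay as the last step left them, time stands still between calls to the robot, and variables do not carry over. Pictures are saved under pics/ and viewed, at most 14 in all, crops included, and the job is handed in when it is done.

Besides the shell and the picture viewer there is one more tool, called after ">>>" by a JSON object that holds its "method" and its "body". step_arm: Moves the arm, as the interface text tells. Its arguments: {"type":"object","properties":{"deltas":{"type":"array"}},"required":["deltas"]}

```bash
mkdir -p pics && ls
cat > h.py <<'E'
import numpy as np, cv2
from workcell import robot
def shot(name,fn=None):
    c=robot.read_camera(name)
    if fn: cv2.imwrite('pics/'+fn,c['pixels'][:,:,::-1])
    return c
def ray(c,u,v):
    M=np.array(c['camera_from_world']);K=np.array(c['mtx'])
    d=np.linalg.inv(K)@np.array([u,v,1.0]); d=np.array([d[0],-d[1],-d[2]])
    R=M[:3,:3]; return -R.T@M[:3,3], R.T@d
def onz(c,u,v,z):
    o,d=ray(c,u,v); return o+d*(z-o[2])/d[2]
def proj(c,p):
    M=np.array(c['camera_from_world']);K=np.array(c['mtx'])
    q=M[:3,:3]@np.array(p)+M[:3,3]; w=K@np.array([q[0],-q[1],-q[2]]); return w[:2]/w[2]
E
python3 - <<'E'
from h import *
for n in ('scene','side','wrist'):
    c=shot(n,n+'0.png'); print(n,np.round(c['mtx'],1).tolist(),np.round(c['camera_from_world'],3).tolist(),[k for k in c])
print(robot.sense())
E
```

```text
pics
scene [[578.2, 0.0, 326.5], [0.0, 578.2, 237.9], [0.0, 0.0, 1.0]] [[-0.136, 0.991, 0.001, 0.063], [-0.829, -0.115, 0.548, 0.41], [0.543, 0.074, 0.836, -2.114], [0.0, 0.0, 0.0, 1.0]] ['pixels', 'mtx', 'camera_from_world']
side [[512.6, 0.0, 313.7], [0.0, 512.6, 238.0], [0.0, 0.0, 1.0]] [[-0.915, -0.403, 0.019, 0.506], [0.325, -0.707, 0.628, -0.234], [-0.24, 0.581, 0.778, -1.311], [0.0, 0.0, 0.0, 1.0]] ['pixels', 'mtx', 'camera_from_world']
wrist [[424.6, 0.0, 319.4], [0.0, 424.6, 244.8], [0.0, 0.0, 1.0]] [[-0.234, 0.972, 0.001, 0.673], [-0.926, -0.222, -0.305, 0.037], [-0.296, -0.072, 0.953, -0.392], [0.0, 0.0, 0.0, 1.0]] ['pixels', 'mtx', 'camera_from_world']
{'t': 0.15, 'q': array([-5.99830947e+01,  2.05817870e+01,  6.43882012e-01, -1.39704331e-02,
       -7.01357342e+01, -1.65054571e+01]), 'dq': array([ 0.00444587, -0.11607695,  0.0716172 ,  0.01741016, -0.00539695,
        0.0126371 ]), 'effort': array([-1.14909530e-03, -5.83276892e+01,  2.93291259e+01,  7.00122759e+00,
        8.78660067e-03, -1.21729463e-04]), 'eef_pos': array([ 0.15755372, -0.65592428,  0.20032774]), 'eef_rot': array([ 1.79925664e+02, -8.32962935e-03, -1.66493302e+02]), 'force': array([ 0.51270569, -0.739891  ,  0.05933996]), 'torque': array([ 0.01150834,  0.04912165, -0.01456779]), 'grasp_force': 0.0, 'width': 0.08716804502485992}
```

View pics/scene0.png

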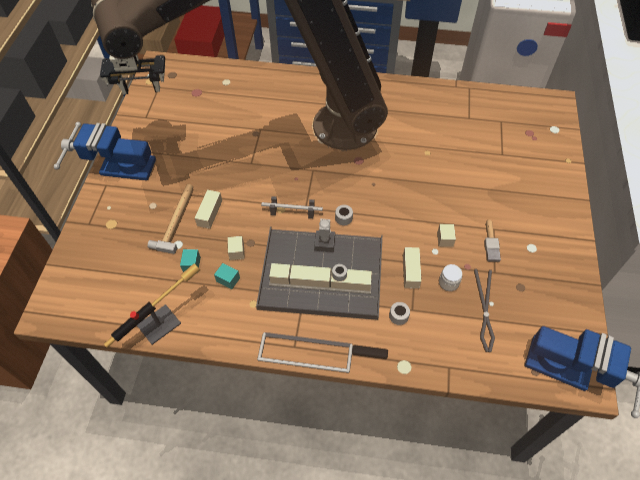

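View pics/side0.png

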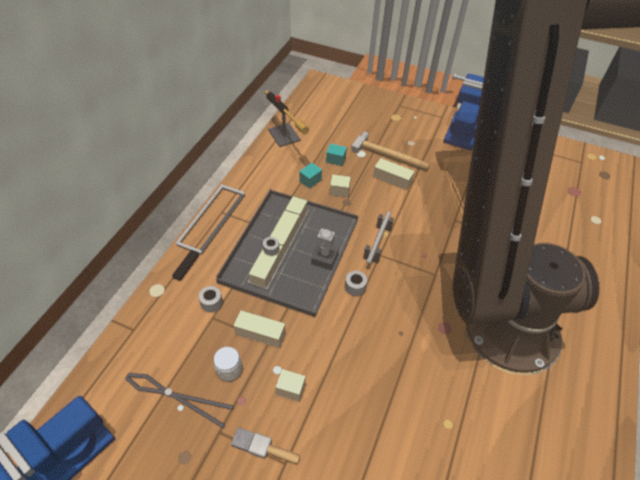

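Scene view: whole bricks at (208,209) and (412,267). Loose half bricks at (235,247) and (447,235). Turquoise decoys at (190,259) and (227,276). Nuts at (339,271) on the wall, (344,215) and (400,313). The bar on its V-blocks is at (292,208), and the screw is at (324,232). The side view agrees. So there are two whole bricks and two halves.

Possible mix-ups:
- **Half brick:** buff at (235,247) and (447,235), turquoise at (190,259) and (227,276). I choose the buff ones.
- **Nut:** (339,271), (344,215) or (400,313). I choose the one on the wall, which should be the smallest.

Run:
```python
from h import *
S=cv2.imread('pics/scene0.png');c=robot.read_camera('scene');d=robot.read_camera('side');w=robot.read_camera('wrist')
M=np.array(w['camera_from_world']);cam=-M[:3,:3].T@M[:3,3];print('wristcam',cam,'view',-M[2,:3])
crop=np.hstack([cv2.resize(S[190:330,250:430],None,fx=4,fy=4,interpolation=cv2.INTER_CUBIC)]);cv2.imwrite('pics/crop1.png',crop)
def blobs(c,z):
    hsv=cv2.cvtColor(c['pixels'],cv2.COLOR_RGB2HSV)
    m=cv2.inRange(hsv,(22,30,120),(40,130,255));m=cv2.morphologyEx(m,cv2.MORPH_OPEN,np.ones((3,3)))
    n,l,st,ce=cv2.connectedComponentsWithStats(m)
    for i in range(1,n):
        if st[i,4]>100:
            r=cv2.minAreaRect(np.argwhere(l==i)[:,::-1].astype(np.float32))
            print(st[i],np.round(ce[i]),np.round(onz(c,*ce[i],z),3),np.round([onz(c,*p,z)[:2] for p in cv2.boxPoints(r)],3).tolist())
print('scene');blobs(c,.04);print('side');blobs(d,.04)
for n,p in dict(bar0=(264,206),bar1=(322,209),nut=(339,271),nutB=(344,215),nutC=(400,313),eye=(324,226),tin=(451,278)).items(): print(n,np.round(onz(c,*p,{'bar0':.034,'bar1':.034,'nut':.084,'eye':.117}.get(n,.03)),3))
for n,p in dict(traynl=(273,229),traynr=(381,235),trayfl=(259,308),trayfr=(378,317)).items(): print(n,np.round(onz(c,*p,.015),3))
```

```text
wristcam [ 0.07568094 -0.67448451  0.38397675] view [ 0.29605936  0.07153552 -0.95248702]
scene
[230   0  19  11 159] [240.   4.] [-0.598 -0.517  0.04 ] [[-0.623, -0.564], [-0.633, -0.488], [-0.566, -0.474], [-0.556, -0.549]]
[451   1  23  30 296] [463.  19.] [-0.63   0.421  0.04 ] [[-0.566, 0.364], [-0.76, 0.418], [-0.712, 0.487], [-0.523, 0.43]]
[401  10  18  16 118] [407.  20.] [-0.588  0.191  0.04 ] [[-0.655, 0.161], [-0.665, 0.232], [-0.565, 0.237], [-0.556, 0.168]]
[195 190  24  31 412] [207. 205.] [ 0.448 -0.392  0.04 ] [[0.501, -0.42], [0.376, -0.408], [0.393, -0.363], [0.516, -0.376]]
[440 224  15  16 223] [447. 231.] [0.444 0.378 0.04 ] [[0.418, 0.355], [0.412, 0.399], [0.469, 0.4], [0.475, 0.357]]
[228 236  15  17 226] [235. 244.] [ 0.582 -0.27   0.04 ] [[0.555, -0.297], [0.549, -0.254], [0.606, -0.242], [0.612, -0.284]]
[405 248  16  34 500] [412. 264.] [0.579 0.278 0.04 ] [[0.523, 0.252], [0.517, 0.297], [0.633, 0.303], [0.639, 0.259]]
[270 263  20  15 264] [279. 270.] [ 0.653 -0.117  0.04 ] [[0.679, -0.142], [0.63, -0.148], [0.629, -0.091], [0.677, -0.087]]
[290 265  40
[... 674 characters left out ...]
, [0.698, -0.168], [0.643, -0.157], [0.634, 0.039]]
[249 250  28  29 467] [262. 265.] [0.656 0.108 0.04 ] [[0.679, 0.148], [0.685, 0.055], [0.633, 0.064], [0.629, 0.155]]
[235 311  49  28 813] [259. 325.] [0.58  0.272 0.04 ] [[0.635, 0.302], [0.647, 0.255], [0.525, 0.243], [0.516, 0.289]]
[276 370  29  24 481] [290. 382.] [0.447 0.373 0.04 ] [[0.472, 0.399], [0.481, 0.353], [0.422, 0.347], [0.415, 0.392]]
bar0 [ 0.421 -0.21   0.034]
bar1 [ 0.407 -0.023  0.034]
nut [0.657 0.063 0.084]
nutB [0.418 0.05  0.03 ]
nutC [0.741 0.252 0.03 ]
eye [0.529 0.001 0.117]
tin [0.604 0.395 0.03 ]
traynl [ 0.493 -0.169  0.015]
traynr [0.469 0.175 0.015]
trayfl [ 0.774 -0.157  0.015]
trayfr [0.755 0.191 0.015]
```

View pics/crop1.png

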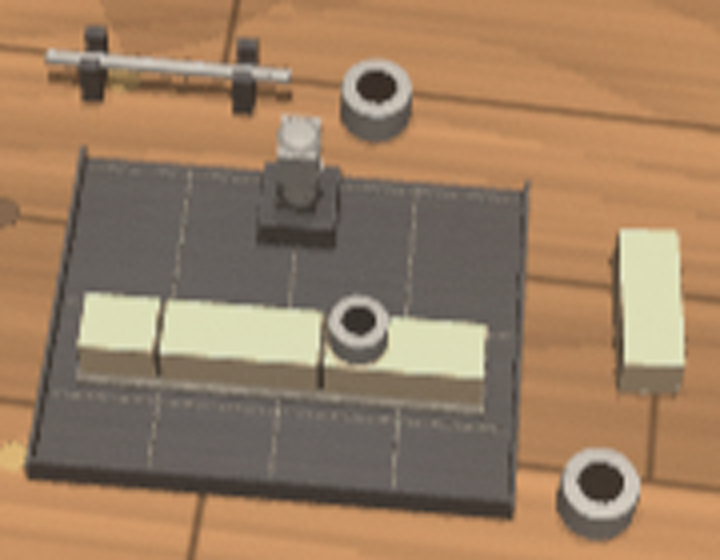

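The nut on the wall at (339,271) is clearly the smallest of the three, and the choice of buff halves is confirmed. Now I'll take a closer look from above the hearth.

```bash
cat >> h.py <<'E'
from scipy.spatial.transform import Rotation as Ro
def go(*tgts):
    """print tool-frame deltas, chained, for targets (x,y,z,yaw), tool down"""
    s=robot.sense(); p=np.array(s['eef_pos']); R=Ro.from_euler('xyz',s['eef_rot'],degrees=True)
    for x,y,z,w in tgts:
        T=Ro.from_euler('xyz',[180,0,w],degrees=True)
        rv=(R.inv()*T).as_rotvec(degrees=True); d=R.inv().apply(np.array([x,y,z])-p)*1000
        print(np.round(rv,1).tolist(),np.round(d,1).tolist()); p=np.array([x,y,z]); R=T
E
python3 - <<'E'
from h import *
go((.58,-.08,.37,-86))
E
```

```text
[0.0, 0.0, -80.5] [-545.3, 461.7, -169.1]
```

>>> {"method": "step_arm", "body": {"deltas": [0, 0, -80.5, -545, 462, -169, 87, 0, 0, -80.5, -545, 462, -169, 87, 0, 0, -80.5, -545, 462, -169, 87, 0, 0, -80.5, -545, 462, -169, 87, 0, 0, -80.5, -545, 462, -169, 87, 0, 0, -80.5, -545, 462, -169, 87, 0, 0, -80.5, -545, 462, -169, 87, 0, 0, -80.5, -545, 462, -169, 87]}}

```text
t: 1.1
eef_pos: [0.3883, -0.3404, 0.2939]
eef_rot: [-180.0, -0.0, -97.4]
force: [1.4, -0.8, 0.1]
width: 0.0868
grasp_force: 0.0
```

Run:
```python
from h import *
print(robot.sense()['eef_pos'],robot.sense()['eef_rot'])
go((.58,-.08,.37,-86))
```

```text
[ 0.38829483 -0.34042501  0.29393223] [-1.79954456e+02 -8.16638598e-03 -9.73850246e+01]
[-0.0, -0.0, -11.4] [-282.9, -156.7, -76.0]
```

>>> {"method": "step_arm", "body": {"deltas": [0, 0, -11.4, -283, -157, -76, 87, 0, 0, -11.4, -283, -157, -76, 87, 0, 0, -11.4, -283, -157, -76, 87, 0, 0, -11.4, -283, -157, -76, 87, 0, 0, -11.4, -283, -157, -76, 87, 0, 0, -11.4, -283, -157, -76, 87, 0, 0, -11.4, -283, -157, -76, 87, 0, 0, -11.4, -283, -157, -76, 87]}}

```text
t: 1.9
eef_pos: [0.5835, -0.0797, 0.3689]
eef_rot: [-180.0, 0.0, -86.1]
force: [0.2, -0.1, -0.5]
width: 0.0872
grasp_force: 0.0
```

Run:
```python
from h import *
c=shot('wrist','w1.png')
np.savez('w1.npz',**c)
```

```text
(no output)
```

View pics/w1.png

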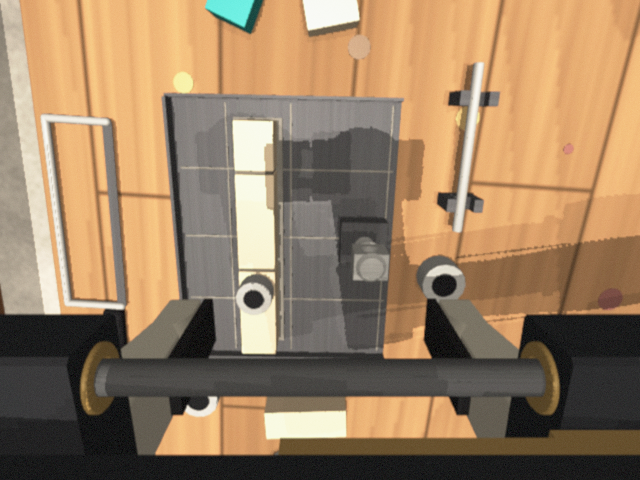

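The wrist view shows the wall top running from rows 119 to 354 at columns 233–277. The nut is at (254,297), the screw head at (371,267) and the bar runs from (477,63) to (458,230). Image up is −y and image right is −x.

Run:
```python
from h import *
c=dict(np.load('w1.npz'))
hsv=cv2.cvtColor(c['pixels'],cv2.COLOR_RGB2HSV)
m=cv2.inRange(hsv,(18,15,190),(42,140,255)); m[:110]=0;m[:,:222]=0;m[:,284:]=0;m[360:]=0
for r in (125,150,190,230,260,330,345):
    k=np.where(m[r])[0]; print(r,k.min(),k.max(),np.round(onz(c,k.min()-.5,r,.054)[:2],4),np.round(onz(c,k.max()+.5,r,.054)[:2],4))
k=np.where(m.any(1))[0];print('rows',k.min(),k.max(),onz(c,253,k.min()-.5,.054),onz(c,259,k.max()+.5,.054))
g=cv2.cvtColor(c['pixels'],cv2.COLOR_RGB2GRAY);print(g[165:182,250].tolist(),g[262:280,245].tolist())
for n,p,z in [('nl',(400,99),.03),('fl',(165,96),.03),('nutop',(254,297),.084),('head',(371,267),.117),('bar0',(477,63),.034),('bar1',(458,230),.034),('barm',(467.5,146.5),.034),('j1',(255,173),.054),('j2',(257,270),.054)]:
    print(n,np.round(onz(c,*p,z),4))
cv2.imwrite('pics/w1c.png',cv2.resize(cv2.cvtColor(c['pixels'],cv2.COLOR_RGB2BGR)[200:360,220:400],None,fx=4,fy=3.7,interpolation=cv2.INTER_CUBIC))
```

```text
125 233 272 [ 0.6846 -0.1377] [ 0.6395 -0.1407]
150 234 270 [ 0.6833 -0.11  ] [ 0.6408 -0.1129]
190 235 272 [ 0.6818 -0.0636] [ 0.637  -0.0666]
230 237 273 [ 0.679  -0.0145] [ 0.6341 -0.0176]
260 238 274 [0.6775 0.0243] [0.6315 0.0211]
330 241 275 [0.6727 0.122 ] [0.6267 0.1189]
345 242 275 [0.6711 0.1444] [0.6259 0.1414]
rows 110 353 [ 0.66179618 -0.15592944  0.054     ] [0.64749403 0.15580326 0.054     ]
[249, 249, 249, 249, 246, 216, 162, 153, 154, 187, 237, 248, 249, 249, 248, 249, 249] [241, 241, 241, 245, 246, 245, 210, 145, 135, 193, 235, 245, 246, 247, 243, 217, 155, 107]
nl [ 0.4949 -0.1789  0.03  ]
fl [ 0.7676 -0.1637  0.03  ]
nutop [0.6518 0.0592 0.084 ]
head [ 0.5203 -0.0009  0.117 ]
bar0 [ 0.4139 -0.2228  0.034 ]
bar1 [ 0.4026 -0.0276  0.034 ]
barm [ 0.4086 -0.1309  0.034 ]
j1 [ 0.658  -0.0853  0.054 ]
j2 [0.6529 0.036  0.054 ]
```

View pics/w1c.png

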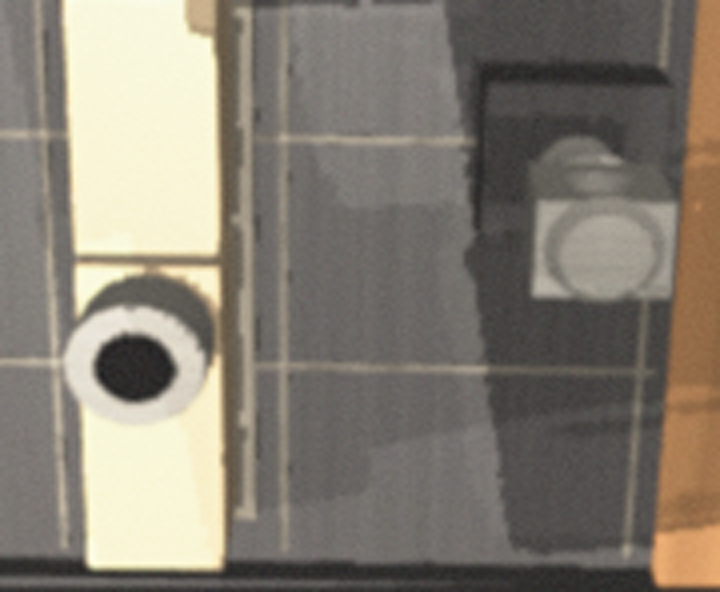

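The joints and edges give a wall yaw of about 2.8°, the base_top at (0.6556, 0.0054) and the eye at (0.5208, −0.0012). The nut is near (0.652, 0.060). I'll move the nut first.

Run:
```python
from h import *
go((.652,.0603,.14,-87.2),(.652,.0603,.058,-87.2),(.652,.0603,.2,-87.2),(.42,.22,.15,-87.2),(.42,.22,.006,-87.2))
```

```text
[0.0, 0.0, 1.0] [-136.4, -79.2, 228.6]
[0.0, 0.0, 0.0] [0.0, -0.0, 82.0]
[0.0, 0.0, 0.0] [0.0, 0.0, -142.0]
[0.0, 0.0, 0.0] [-170.8, 223.9, 50.0]
[0.0, 0.0, 0.0] [0.0, -0.0, 144.0]
```

>>> {"method": "step_arm", "body": {"deltas": [0, 0, 1, -136, -79, 229, 87, 0, 0, 1, -136, -79, 229, 87, 0, 0, 1, -136, -79, 229, 87, 0, 0, 1, -136, -79, 229, 87, 0, 0, 1, -136, -79, 229, 87, 0, 0, 1, -136, -79, 229, 87, 0, 0, 1, -136, -79, 229, 87]}}

```text
t: 2.65
eef_pos: [0.6491, 0.058, 0.1354]
eef_rot: [179.6, -0.1, -87.3]
force: [0.3, -0.1, 1.2]
width: 0.0871
grasp_force: 0.0
```

>>> {"method": "step_arm", "body": {"deltas": [0, 0, 0, 0, 0, 30, 87, 0, 0, 0, 0, 0, 60, 87, 0, 0, 0, 0, 0, 80, 87, 0, 0, 0, 0, 0, 82, 87, 0, 0, 0, 0, 0, 82, 30, 0, 0, 0, 0, 0, 82, 30, 0, 0, 0, 0, 0, 82, 30, 0, 0, 0, 0, 0, 82, 30]}}

```text
t: 3.45
eef_pos: [0.652, 0.058, 0.0595]
eef_rot: [-179.9, 0.0, -87.3]
force: [0.9, -0.0, -0.4]
width: 0.0608
grasp_force: 0.0
```

>>> {"method": "step_arm", "body": {"deltas": [0, 0, 0, 0, 0, 0, 30, 0, 0, 0, 0, 0, 0, 30]}}

```text
t: 3.65
eef_pos: [0.6521, 0.0581, 0.0588]
eef_rot: [-179.9, 0.0, -87.3]
force: [1.8, -0.3, 2.5]
width: 0.0446
grasp_force: 1.1
```

>>> {"method": "step_arm", "body": {"deltas": [0, 0, 0, 0, 0, 0, 30, 0, 0, 0, 0, 0, 0, 30, 0, 0, 0, 0, 0, -30, 30, 0, 0, 0, 0, 0, -70, 30, 0, 0, 0, 0, 0, -110, 30, 0, 0, 0, 0, 0, -142, 30]}}

```text
t: 4.25
eef_pos: [0.6513, 0.0578, 0.2023]
eef_rot: [-180.0, 0.0, -87.3]
force: [0.2, 0.1, -0.7]
width: 0.0297
grasp_force: 0.0
```

>>> {"method": "step_arm", "body": {"deltas": [0, 0, 0, -30, 39, 10, 30, 0, 0, 0, -60, 78, 20, 30, 0, 0, 0, -90, 117, 30, 30, 0, 0, 0, -120, 156, 40, 30, 0, 0, 0, -150, 195, 50, 30, 0, 0, 0, -171, 224, 50, 30, 0, 0, 0, -171, 224, 50, 30]}}

```text
t: 4.95
eef_pos: [0.4163, 0.2195, 0.1499]
eef_rot: [179.9, 0.0, -87.1]
force: [0.9, 1.0, -0.2]
width: 0.03
grasp_force: 0.0
```

Run:
```python
from h import *
c=shot('scene');d=shot('side')
a=c['pixels'][190:330,200:420];b=d['pixels'][180:300,200:400]
o=np.hstack([cv2.resize(a,(440,280)),cv2.resize(b,(360,280))])
cv2.imwrite('pics/n2.png',o[:,:,::-1])
```

```text
(no output)
```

View pics/n2.png

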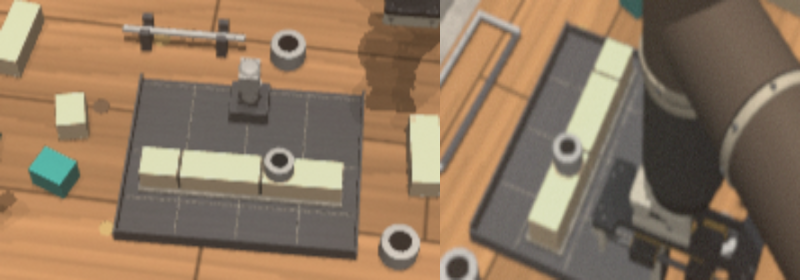

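The nut is still on the wall at about (339,271), so the lift began before the grip had built up. I'll go back, a little deeper, close further and check the force.

Run:
```python
from h import *
go((.652,.0595,.2,-87.2),(.652,.0595,.055,-87.2))
```

```text
[0.0, 0.0, 0.0] [170.5, -225.0, -49.7]
[0.0, 0.0, 0.0] [0.0, -0.0, 145.0]
```

>>> {"method": "step_arm", "body": {"deltas": [0, 0, 0, 171, -225, -50, 87, 0, 0, 0, 171, -225, -50, 87, 0, 0, 0, 171, -225, -50, 87, 0, 0, 0, 171, -225, -50, 87, 0, 0, 0, 171, -225, -50, 87, 0, 0, 0, 171, -225, -50, 87, 0, 0, 0, 171, -225, -50, 87, 0, 0, 0, 171, -225, -50, 87]}}

```text
t: 5.85
eef_pos: [0.6529, 0.0557, 0.1987]
eef_rot: [179.9, -0.0, -87.5]
force: [-0.7, 0.6, 0.4]
width: 0.0853
grasp_force: 0.0
```

>>> {"method": "step_arm", "body": {"deltas": [0, 0, 0, 0, 0, 50, 87, 0, 0, 0, 0, 0, 100, 87, 0, 0, 0, 0, 0, 125, 87, 0, 0, 0, 0, 0, 140, 87, 0, 0, 0, 0, 0, 145, 87, 0, 0, 0, 0, 0, 145, 60, 0, 0, 0, 0, 0, 145, 40, 0, 0, 0, 0, 0, 145, 20]}}

```text
t: 6.65
eef_pos: [0.6534, 0.0583, 0.0569]
eef_rot: [-179.8, 0.0, -87.3]
force: [0.2, -0.2, 0.1]
width: 0.0682
grasp_force: 0.0
```

>>> {"method": "step_arm", "body": {"deltas": [0, 0, 0, 0, 0, 0, 0, 0, 0, 0, 0, 0, 0, 0, 0, 0, 0, 0, 0, 0, 0, 0, 0, 0, 0, 0, 0, 0, 0, 0, 0, 0, 0, 0, 0]}}

```text
t: 7.15
eef_pos: [0.6529, 0.058, 0.0556]
eef_rot: [-179.9, 0.0, -87.3]
force: [0.5, 0.1, 2.8]
width: 0.0421
grasp_force: 30.0
```

>>> {"method": "step_arm", "body": {"deltas": [0, 0, 0, 0, 0, -10, 0, 0, 0, 0, 0, 0, -30, 0, 0, 0, 0, 0, 0, -65, 0, 0, 0, 0, 0, 0, -100, 0, 0, 0, 0, 0, 0, -125, 0, 0, 0, 0, 0, 0, -145, 0, 0, 0, 0, 0, 0, -145, 0]}}

```text
t: 7.85
eef_pos: [0.6536, 0.0581, 0.2037]
eef_rot: [-179.7, 0.1, -87.3]
force: [0.4, 0.0, -2.4]
width: 0.0417
grasp_force: 30.0
```

Run:
```python
from h import *
print(robot.sense()['width'],robot.sense()['grasp_force'])
go((.42,.22,.15,-87.2),(.42,.22,.006,-87.2))
```

```text
0.04166811092864592 29.99932497739792
[-0.3, 0.1, -0.1] [-172.6, 226.0, 52.8]
[0.0, 0.0, 0.0] [0.0, -0.0, 144.0]
```

>>> {"method": "step_arm", "body": {"deltas": [0, 0, 0, -172, 226, 52, 0, 0, 0, 0, -172, 226, 52, 0, 0, 0, 0, -172, 226, 52, 0, 0, 0, 0, -172, 226, 52, 0, 0, 0, 0, -172, 226, 52, 0, 0, 0, 0, -172, 226, 52, 0, 0, 0, 0, -172, 226, 52, 0, 0, 0, 0, -172, 226, 52, 0]}}

```text
t: 8.65
eef_pos: [0.4175, 0.2193, 0.1476]
eef_rot: [179.9, -0.0, -87.2]
force: [0.5, 0.2, -1.6]
width: 0.0418
grasp_force: 30.0
```

>>> {"method": "step_arm", "body": {"deltas": [0, 0, 0, 0, 0, 40, 0, 0, 0, 0, 0, 0, 80, 0, 0, 0, 0, 0, 0, 110, 0, 0, 0, 0, 0, 0, 130, 0, 0, 0, 0, 0, 0, 140, 0, 0, 0, 0, 0, 0, 145, 0, 0, 0, 0, 0, 0, 145, 0, 0, 0, 0, 0, 0, 145, 0]}}

```text
t: 9.45
eef_pos: [0.4194, 0.2196, 0.0039]
eef_rot: [-179.9, 0.1, -87.3]
force: [-0.1, 0.5, -2.5]
width: 0.0419
grasp_force: 30.0
```

>>> {"method": "step_arm", "body": {"deltas": [0, 0, 0, 0, 0, 0, 70, 0, 0, 0, 0, 0, 0, 80, 0, 0, 0, 0, 0, 0, 87, 0, 0, 0, 0, 0, 0, 87, 0, 0, 0, 0, 0, -50, 87, 0, 0, 0, 0, 0, -100, 87, 0, 0, 0, 0, 0, -150, 87, 0, 0, 0, 0, 0, -200, 87]}}

```text
t: 10.25
eef_pos: [0.4183, 0.2189, 0.2056]
eef_rot: [-180.0, 0.0, -87.3]
force: [2.1, 1.3, -0.8]
width: 0.0867
grasp_force: 0.0
```

Run:
```python
from h import *
go((.444,.375,.22,4))
```

```text
[-0.0, 0.0, -91.3] [-154.7, -33.0, -14.3]
```

>>> {"method": "step_arm", "body": {"deltas": [0, 0, -91, -155, -33, -14, 87, 0, 0, -91, -155, -33, -14, 87, 0, 0, -91, -155, -33, -14, 87, 0, 0, -91, -155, -33, -14, 87, 0, 0, -91, -155, -33, -14, 87, 0, 0, -91, -155, -33, -14, 87, 0, 0, -91, -155, -33, -14, 87, 0, 0, -91, -155, -33, -14, 87]}}

```text
t: 11.05
eef_pos: [0.4442, 0.3756, 0.2171]
eef_rot: [180.0, 0.0, -18.2]
force: [-0.0, 0.3, 0.6]
width: 0.0866
grasp_force: 0.0
```

Run:
```python
from h import *
go((.444,.375,.22,4))
```

```text
[0.0, 0.0, -22.2] [-0.0, 0.7, -2.9]
```

>>> {"method": "step_arm", "body": {"deltas": [0, 0, -22, 0, 0, -3, 87, 0, 0, -22, 0, 0, -3, 87, 0, 0, -22, 0, 0, -3, 87, 0, 0, -22, 0, 0, -3, 87]}}

```text
t: 11.45
eef_pos: [0.4443, 0.3755, 0.2202]
eef_rot: [-180.0, 0.0, 3.5]
force: [-0.5, 0.2, 0.3]
width: 0.0869
grasp_force: 0.0
```

```bash
cat >> h.py <<'E'
def bricks(fn,ztop=.046,lo=(18,12,190),save=True):
    """rectangles of bright buff faces in the wrist view, on plane ztop: centre, size, yaw of length"""
    c=shot('wrist',fn); hsv=cv2.cvtColor(c['pixels'],cv2.COLOR_RGB2HSV)
    m=cv2.inRange(hsv,lo,(45,140,255)); m=cv2.morphologyEx(m,cv2.MORPH_OPEN,np.ones((5,5)))
    for k in cv2.findContours(m,cv2.RETR_EXTERNAL,cv2.CHAIN_APPROX_NONE)[0]:
        if cv2.contourArea(k)<800: continue
        P=np.array([onz(c,*p,ztop)[:2]*1000 for p in k[:,0]],np.float32)
        (x,y),(a,b),t=cv2.minAreaRect(P)
        if a<b: a,b,t=b,a,t+90
        print('px',np.round(k[:,0].mean(0)),'xy',np.round([x,y],1),'size',np.round([a,b],1),'yaw',round((t+90)%180-90,1))
    return c
E
python3 - <<'E'
from h import *
bricks('b1.png')
E
```

```text
px [319. 183.] xy [465.6 378.5] size [44.9 18. ] yaw -83.5
px [161. 184.] xy [456.7 511.8] size [34. 33.] yaw -85.5
px [460.  61.] xy [565.7 274.4] size [90.2 45.5] yaw 5.8
```

View pics/b1.png

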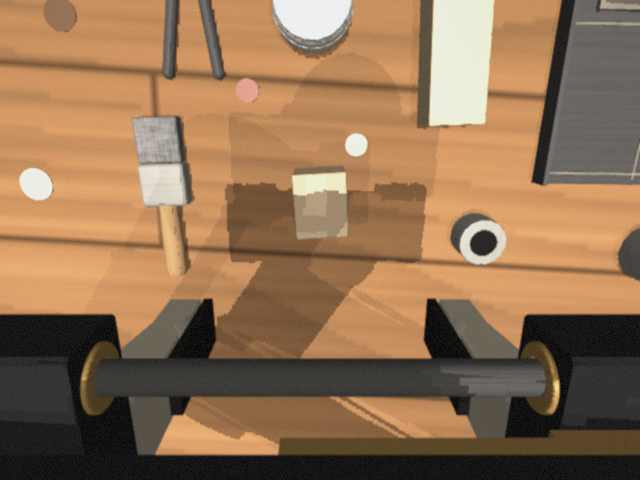

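The half brick's top face has corners near (293,175), (346,172), (347,236) and (297,239), partly in the gripper's shadow. The nut is on the bench at (481,242), and the whole brick is at (460,61).

```bash
cat >> h.py <<'E'
def rect(c,pts,z=.046):
    P=np.array([onz(c,*p,z)[:2]*1000 for p in pts],np.float32); (x,y),(a,b),t=cv2.minAreaRect(P)
    if a<b: a,b,t=b,a,t+90
    print('xy',np.round([x,y],1),np.round([a,b],1),'yaw',round((t+90)%180-90,1),'mean',P.mean(0))
E
python3 - <<'E'
from h import *
c=robot.read_camera('wrist')
rect(c,[(293,175),(346,172),(347,236),(297,239)])
print(onz(c,481,242,.03))
E
```

```text
xy [446.3 375.4] [56.8 44.5] yaw 5.8 mean [446.40247 375.52704]
[0.41782972 0.2257748  0.03      ]
```

Run:
```python
from h import *
go((.4463,.3754,.01,5.8),(.4463,.3754,.2,5.8),(.6497,.1273,.2,-87.2))
```

```text
[-0.0, 0.0, -2.5] [2.0, 0.3, 210.1]
[0.0, 0.0, 0.0] [0.0, 0.0, -190.0]
[0.0, -0.0, 93.0] [177.3, 267.4, 0.0]
```

>>> {"method": "step_arm", "body": {"deltas": [0, 0, -2.5, 2, 0, 50, 87, 0, 0, -2.5, 2, 0, 100, 87, 0, 0, -2.5, 2, 0, 145, 87, 0, 0, -2.5, 2, 0, 180, 87, 0, 0, -2.5, 2, 0, 200, 87, 0, 0, -2.5, 2, 0, 210, 87, 0, 0, -2.5, 2, 0, 210, 40, 0, 0, -2.5, 2, 0, 210, 0]}}

```text
t: 12.35
eef_pos: [0.4469, 0.3765, 0.0112]
eef_rot: [-179.9, -0.1, 5.9]
force: [-0.8, -0.1, 0.5]
width: 0.0764
grasp_force: 0.0
```

>>> {"method": "step_arm", "body": {"deltas": [0, 0, 0, 0, 0, 0, 0, 0, 0, 0, 0, 0, 0, 0, 0, 0, 0, 0, 0, 0, 0, 0, 0, 0, 0, 0, 0, 0, 0, 0, 0, 0, 0, 0, 0]}}

```text
t: 12.85
eef_pos: [0.4465, 0.3758, 0.0107]
eef_rot: [-180.0, -0.0, 5.9]
force: [-1.4, -1.5, 4.9]
width: 0.0456
grasp_force: 30.0
```

>>> {"method": "step_arm", "body": {"deltas": [0, 0, 0, 0, 0, -10, 0, 0, 0, 0, 0, 0, -50, 0, 0, 0, 0, 0, 0, -100, 0, 0, 0, 0, 0, 0, -150, 0, 0, 0, 0, 0, 0, -190, 0, 0, 0, 0, 0, 0, -190, 0]}}

```text
t: 13.45
eef_pos: [0.4487, 0.3782, 0.2074]
eef_rot: [-179.6, -0.5, 6.0]
force: [0.3, 0.3, -1.8]
width: 0.0453
grasp_force: 30.0
```

>>> {"method": "step_arm", "body": {"deltas": [0, 0, 93, 177, 267, 0, 0, 0, 0, 93, 177, 267, 0, 0, 0, 0, 93, 177, 267, 0, 0, 0, 0, 93, 177, 267, 0, 0, 0, 0, 93, 177, 267, 0, 0, 0, 0, 93, 177, 267, 0, 0, 0, 0, 93, 177, 267, 0, 0, 0, 0, 93, 177, 267, 0, 0]}}

```text
t: 14.25
eef_pos: [0.6509, 0.1252, 0.1984]
eef_rot: [179.9, 0.0, -63.4]
force: [-0.8, 1.1, -2.7]
width: 0.0455
grasp_force: 30.0
```

Run:
```python
from h import *
print(robot.sense()['width'],robot.sense()['eef_rot'])
go((.6497,.1273,.15,-87.2),(.6497,.1273,.066,-87.2))
```

```text
0.045490998848851515 [ 1.79851197e+02  3.31623497e-03 -6.34214742e+01]
[0.1, -0.0, 23.8] [-2.4, -0.0, 48.4]
[0.0, 0.0, 0.0] [0.0, -0.0, 84.0]
```

>>> {"method": "step_arm", "body": {"deltas": [0, 0, 23.8, -2, 0, 48, 0, 0, 0, 23.8, -2, 0, 48, 0, 0, 0, 23.8, -2, 0, 48, 0, 0, 0, 23.8, -2, 0, 48, 0, 0, 0, 23.8, -2, 0, 48, 0, 0, 0, 23.8, -2, 0, 48, 0]}}

```text
t: 14.85
eef_pos: [0.649, 0.1302, 0.1522]
eef_rot: [180.0, 0.0, -86.5]
force: [1.3, 0.4, -2.6]
width: 0.0458
grasp_force: 30.0
```

Run:
```python
from h import *
print(robot.sense()['width'],robot.sense()['eef_rot'])
go((.6497,.1273,.0665,-87.2))
```

```text
0.04583398332824378 [ 1.79998388e+02  1.05047331e-02 -8.64817668e+01]
[0.0, 0.0, 0.7] [3.0, -0.5, 85.6]
```

>>> {"method": "step_arm", "body": {"deltas": [0, 0, 0.7, 3, -0.5, 30, 0, 0, 0, 0.7, 3, -0.5, 55, 0, 0, 0, 0.7, 3, -0.5, 75, 0, 0, 0, 0.7, 3, -0.5, 83, 0, 0, 0, 0.7, 3, -0.5, 86, 0, 0, 0, 0.7, 3, -0.5, 86.5, 0, 0, 0, 0.7, 3, -0.5, 86.5, 0, 0, 0, 0.7, 3, -0.5, 86.5, 0]}}

```text
t: 15.65
eef_pos: [0.6504, 0.1275, 0.0668]
eef_rot: [-179.9, 0.0, -87.3]
force: [0.3, 0.1, -2.6]
width: 0.0459
grasp_force: 30.0
```

>>> {"method": "step_arm", "body": {"deltas": [0, 0, 0, 0, 0, 1.5, 0, 0, 0, 0, 0, 0, 1.5, 60, 0, 0, 0, 0, 0, 1.5, 75, 0, 0, 0, 0, 0, 1.5, 87, 0, 0, 0, 0, 0, -20, 87, 0, 0, 0, 0, 0, -70, 87, 0, 0, 0, 0, 0, -120, 87, 0, 0, 0, 0, 0, -170, 87]}}

```text
t: 16.45
eef_pos: [0.6495, 0.127, 0.2378]
eef_rot: [-180.0, -0.0, -87.3]
force: [1.1, 0.2, -0.1]
width: 0.0863
grasp_force: 0.0
```

Run:
```python
from h import *
go((.579,.275,.26,5.5))
```

```text
[0.0, -0.0, -92.8] [-151.1, 63.5, -22.2]
```

>>> {"method": "step_arm", "body": {"deltas": [0, 0, -93, -151, 63, -22, 87, 0, 0, -93, -151, 63, -22, 87, 0, 0, -93, -151, 63, -22, 87, 0, 0, -93, -151, 63, -22, 87, 0, 0, -93, -151, 63, -22, 87, 0, 0, -93, -151, 63, -22, 87, 0, 0, -93, -151, 63, -22, 87, 0, 0, -93, -151, 63, -22, 87]}}

```text
t: 17.25
eef_pos: [0.5797, 0.2753, 0.2579]
eef_rot: [-180.0, -0.0, -18.2]
force: [-0.8, -0.6, 0.2]
width: 0.0869
grasp_force: 0.0
```

>>> {"method": "step_arm", "body": {"deltas": [0, 0, -24.3, 0, 0, 0, 87, 0, 0, -24.3, 0, 0, 0, 87, 0, 0, -24.3, 0, 0, 0, 87, 0, 0, -24.3, 0, 0, 0, 87]}}

```text
t: 17.65
eef_pos: [0.5798, 0.2751, 0.2578]
eef_rot: [-180.0, -0.0, 5.8]
force: [0.3, 0.1, 0.1]
width: 0.0867
grasp_force: 0.0
```

Run:
```python
from h import *
c=bricks('b2.png',lo=(18,12,180)); print(robot.sense()['eef_pos'])
```

```text
px [320. 163.] xy [612.7 278.9] size [49.3 45.5] yaw 6.1
px [618. 149.] xy [655.    7.3] size [47.5 44.9] yaw 3.3
px [536. 145.] xy [648.1  84.7] size [102.4  53.5] yaw -86.8
[0.57977855 0.27509642 0.25776397]
```

View pics/b2.png

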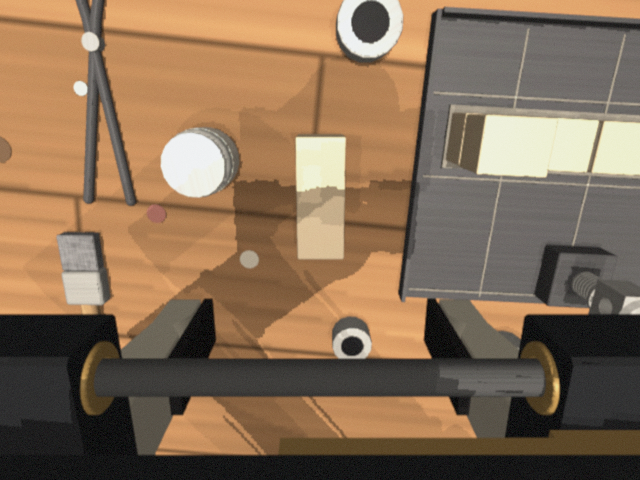

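The first whole brick's top face has corners near (296,137), (345,137), (343,259) and (298,259). The placed half brick is at (478–553, 113–178).

Run:
```python
from h import *
c=robot.read_camera('wrist')
rect(c,[(296,138),(345,137),(343,259),(298,259)])
g=cv2.cvtColor(c['pixels'],cv2.COLOR_RGB2GRAY)
print(g[145,470:560:1].tolist()); print(g[100:190,520].tolist())
rect(c,[(482,113),(553,118),(548,178),(478,174)],.1)
```

```text
xy [578.9 275.1] [117.   44.5] yaw 5.7 mean [578.7274 275.015 ]
[84, 88, 85, 84, 83, 84, 88, 88, 85, 102, 162, 224, 238, 237, 238, 238, 238, 237, 238, 237, 238, 239, 237, 237, 237, 237, 238, 237, 239, 238, 238, 237, 237, 239, 237, 237, 237, 237, 235, 237, 236, 237, 238, 236, 237, 239, 239, 238, 238, 235, 238, 237, 237, 237, 238, 237, 236, 236, 237, 235, 237, 236, 235, 236, 236, 236, 236, 237, 235, 236, 236, 235, 237, 236, 237, 236, 237, 236, 238, 236, 238, 234, 229, 236, 237, 236, 235, 237, 236, 235]
[108, 108, 109, 106, 108, 106, 113, 139, 167, 173, 168, 160, 153, 145, 144, 189, 226, 236, 235, 237, 238, 236, 237, 238, 237, 236, 237, 238, 238, 237, 238, 238, 237, 237, 238, 237, 237, 238, 237, 237, 236, 238, 236, 238, 235, 238, 238, 236, 237, 237, 238, 238, 237, 235, 236, 236, 235, 236, 237, 237, 239, 238, 237, 236, 237, 237, 237, 237, 235, 237, 237, 236, 239, 238, 225, 170, 118, 108, 114, 144, 158, 141, 115, 110, 112, 110, 108, 105, 108, 106]
xy [648.4 127.9] [61.6 46.5] yaw -87.7 mean [648.1996 128.2793]
```

Run:
```python
from h import *
go((.5789,.2751,.01,5.7),(.5789,.2751,.2,5.7),(.6541,.0354,.17,-87.2))
```

```text
[-0.0, -0.0, -0.2] [-0.9, -0.1, 247.8]
[0.0, 0.0, 0.0] [0.0, 0.0, -190.0]
[0.0, -0.0, 92.9] [51.0, 246.0, 30.0]
```

>>> {"method": "step_arm", "body": {"deltas": [0, 0, 0, -1, 0, 50, 87, 0, 0, 0, -1, 0, 100, 87, 0, 0, 0, -1, 0, 150, 87, 0, 0, 0, -1, 0, 195, 87, 0, 0, 0, -1, 0, 225, 87, 0, 0, 0, -1, 0, 240, 87, 0, 0, 0, -1, 0, 248, 87, 0, 0, 0, -1, 0, 248, 50]}}

```text
t: 18.55
eef_pos: [0.5785, 0.2747, 0.0088]
eef_rot: [179.9, 0.1, 5.6]
force: [1.3, -0.1, -0.3]
width: 0.0829
grasp_force: 0.0
```

>>> {"method": "step_arm", "body": {"deltas": [0, 0, 0, 0, 0, 0, 0, 0, 0, 0, 0, 0, 0, 0, 0, 0, 0, 0, 0, 0, 0, 0, 0, 0, 0, 0, 0, 0, 0, 0, 0, 0, 0, 0, 0, 0, 0, 0, 0, 0, 0, 0]}}

```text
t: 19.15
eef_pos: [0.579, 0.275, 0.0102]
eef_rot: [-180.0, -0.0, 5.7]
force: [-1.1, -0.8, 4.4]
width: 0.0457
grasp_force: 30.0
```

>>> {"method": "step_arm", "body": {"deltas": [0, 0, 0, 0, 0, -10, 0, 0, 0, 0, 0, 0, -50, 0, 0, 0, 0, 0, 0, -100, 0, 0, 0, 0, 0, 0, -150, 0, 0, 0, 0, 0, 0, -190, 0, 0, 0, 0, 0, 0, -190, 0]}}

```text
t: 19.75
eef_pos: [0.5817, 0.2767, 0.2074]
eef_rot: [-179.7, -0.6, 5.8]
force: [1.0, 0.4, -2.3]
width: 0.0451
grasp_force: 30.0
```

>>> {"method": "step_arm", "body": {"deltas": [0, 0, 92.9, 51, 246, 0, 0, 0, 0, 92.9, 51, 246, 0, 0, 0, 0, 92.9, 51, 246, 0, 0, 0, 0, 92.9, 51, 246, 0, 0, 0, 0, 92.9, 51, 246, 0, 0, 0, 0, 92.9, 51, 246, 0, 0, 0, 0, 92.9, 51, 246, 0, 0, 0, 0, 92.9, 51, 246, 0, 0]}}

```text
t: 20.55
eef_pos: [0.6533, 0.0344, 0.1985]
eef_rot: [179.9, 0.1, -63.5]
force: [-0.2, 0.2, -3.2]
width: 0.0455
grasp_force: 30.0
```

>>> {"method": "step_arm", "body": {"deltas": [0, 0, 24.2, 0, 0, 40, 0, 0, 0, 24.2, 0, 0, 40, 0, 0, 0, 24.2, 0, 0, 40, 0, 0, 0, 24.2, 0, 0, 40, 0, 0, 0, 24.2, 0, 0, 40, 0, 0, 0, 24.2, 0, 0, 40, 0]}}

```text
t: 21.15
eef_pos: [0.6539, 0.0354, 0.1596]
eef_rot: [180.0, 0.0, -87.1]
force: [-0.7, -0.6, -3.2]
width: 0.0455
grasp_force: 30.0
```

Run:
```python
from h import *
print(robot.sense()['width'],robot.sense()['eef_rot'])
go((.6541,.0354,.0655,-87.2))
```

```text
0.04554977531219095 [ 1.79992506e+02  9.22101689e-03 -8.70798301e+01]
[0.0, 0.0, 0.1] [-0.0, -0.2, 94.1]
```

>>> {"method": "step_arm", "body": {"deltas": [0, 0, 0, 0, 0, 35, 0, 0, 0, 0, 0, 0, 65, 0, 0, 0, 0, 0, 0, 82, 0, 0, 0, 0, 0, 0, 90, 0, 0, 0, 0, 0, 0, 94, 0, 0, 0, 0, 0, 0, 95, 0, 0, 0, 0, 0, 0, 95, 0]}}

```text
t: 21.85
eef_pos: [0.6548, 0.0355, 0.0657]
eef_rot: [-179.9, 0.0, -87.2]
force: [0.8, -0.4, -2.1]
width: 0.0455
grasp_force: 30.0
```

Run:
```python
from h import *
s=robot.sense();print(s['width'],s['eef_pos'],s['force'])
go((.6541,.0354,.27,-87.2),(.45,-.393,.27,0))
```

```text
0.04545416480575289 [0.65476077 0.03550355 0.06565834] [ 0.75556331 -0.41177258 -2.13819528]
[-0.1, 0.0, -0.0] [0.0, 0.3, -204.3]
[0.0, 0.0, -87.2] [417.9, 224.8, 0.0]
```

>>> {"method": "step_arm", "body": {"deltas": [0, 0, 0, 0, 0, 1, 0, 0, 0, 0, 0, 0, 1, 60, 0, 0, 0, 0, 0, 1, 75, 0, 0, 0, 0, 0, 1, 87, 0, 0, 0, 0, 0, -25, 87, 0, 0, 0, 0, 0, -75, 87, 0, 0, 0, 0, 0, -125, 87, 0, 0, 0, 0, 0, -175, 87]}}

```text
t: 22.65
eef_pos: [0.6538, 0.0351, 0.242]
eef_rot: [-180.0, -0.0, -87.2]
force: [1.0, 0.4, -0.6]
width: 0.0866
grasp_force: 0.0
```

>>> {"method": "step_arm", "body": {"deltas": [0, 0, -81.2, 418, 225, -30, 87, 0, 0, -81.2, 418, 225, -30, 87, 0, 0, -81.2, 418, 225, -30, 87, 0, 0, -81.2, 418, 225, -30, 87, 0, 0, -81.2, 418, 225, -30, 87, 0, 0, -81.2, 418, 225, -30, 87, 0, 0, -81.2, 418, 225, -30, 87, 0, 0, -81.2, 418, 225, -30, 87]}}

```text
t: 23.45
eef_pos: [0.4873, -0.3142, 0.2648]
eef_rot: [180.0, -0.1, -20.5]
force: [0.7, -0.0, -0.4]
width: 0.0873
grasp_force: 0.0
```

Run:
```python
from h import *
print(robot.sense()['eef_pos'])
go((.45,-.393,.26,-6))
```

```text
[ 0.48728584 -0.31419623  0.26478191]
[0.0, -0.1, -14.5] [-7.3, 86.9, 4.8]
```

>>> {"method": "step_arm", "body": {"deltas": [0, 0, -14.5, -7, 87, 5, 87, 0, 0, -14.5, -7, 87, 5, 87, 0, 0, -14.5, -7, 87, 5, 87, 0, 0, -14.5, -7, 87, 5, 87]}}

```text
t: 23.85
eef_pos: [0.4501, -0.3923, 0.259]
eef_rot: [180.0, -0.0, -6.5]
force: [0.6, 0.1, 0.6]
width: 0.0868
grasp_force: 0.0
```

Run:
```python
from h import *
c=bricks('b3.png',lo=(18,12,180)); print(robot.sense()['eef_pos'],robot.sense()['eef_rot'])
np.savez('b3.npz',**c)
```

```text
px [319. 160.] xy [ 484.3 -394.7] size [48.6 45. ] yaw -5.6
px [623.  65.] xy [ 536.4 -664.6] size [31.9 28.8] yaw 6.4
px [419.  70.] xy [ 551.9 -490. ] size [71.9 10.2] yaw -4.1
px [163.  62.] xy [ 584.1 -270.8] size [56.4 45.7] yaw 14.0
[ 0.45063596 -0.3915827   0.25913479] [ 1.79998012e+02 -1.52034897e-02 -6.48013074e+00]
```

View pics/b3.png

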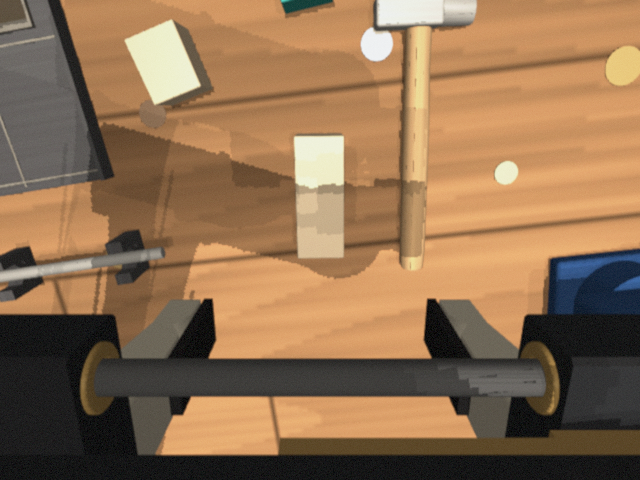

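The second whole brick's top face has corners near (294,136), (343,134), (343,258) and (298,258), with the hammer handle at column 415. The second half brick is at (584,−271) mm with yaw 14°. I'll open the fingers only to 68 mm here to keep clear of the hammer.

Run:
```python
from h import *
c=dict(np.load('b3.npz'))
rect(c,[(294,136),(343,134),(343,258),(298,258)])
print(onz(c,412,200,.012))
go((.4495,-.3936,.01,-5.8),(.4495,-.3936,.2,-5.8),(.6601,-.0868,.2,-87.2))
```

```text
xy [ 450.3 -391.7] [119.   44.5] yaw -5.6 mean [ 450.2065  -391.70123]
[ 0.43164424 -0.4854307   0.012     ]
[0.0, -0.0, -0.7] [-1.0, 2.1, 249.1]
[0.0, 0.0, 0.0] [0.0, 0.0, -190.0]
[0.0, -0.0, 81.4] [178.5, -326.5, -0.0]
```

>>> {"method": "step_arm", "body": {"deltas": [0, 0, -0.8, 0, 0, 50, 68, 0, 0, -0.8, 0, 0, 100, 68, 0, 0, -0.8, 0, 0, 150, 68, 0, 0, -0.8, 0, 0, 195, 68, 0, 0, -0.8, 0, 0, 225, 68, 0, 0, -0.8, 0, 0, 242, 68, 0, 0, -0.8, 0, 0, 249, 68, 0, 0, -0.8, 0, 0, 249, 50]}}

```text
t: 24.7
eef_pos: [0.4512, -0.3905, 0.0096]
eef_rot: [-180.0, 0.1, -5.5]
force: [0.0, -0.2, 0.3]
width: 0.0642
grasp_force: 0.0
```

>>> {"method": "step_arm", "body": {"deltas": [0, 0, 0, 0, 0, 0, 0, 0, 0, 0, 0, 0, 0, 0, 0, 0, 0, 0, 0, 0, 0, 0, 0, 0, 0, 0, 0, 0, 0, 0, 0, 0, 0, 0, 0]}}

```text
t: 25.2
eef_pos: [0.4519, -0.3919, 0.0115]
eef_rot: [179.9, -0.1, -5.6]
force: [-0.4, 0.9, 7.2]
width: 0.0457
grasp_force: 30.0
```

>>> {"method": "step_arm", "body": {"deltas": [0, 0, 0, 0, 0, -10, 0, 0, 0, 0, 0, 0, -50, 0, 0, 0, 0, 0, 0, -100, 0, 0, 0, 0, 0, 0, -150, 0, 0, 0, 0, 0, 0, -190, 0, 0, 0, 0, 0, 0, -190, 0]}}

```text
t: 25.8
eef_pos: [0.4531, -0.3932, 0.2073]
eef_rot: [179.7, -0.5, -5.5]
force: [-0.0, -1.0, -4.6]
width: 0.0454
grasp_force: 30.0
```

Run:
```python
from h import *
print(robot.sense()['width'],robot.sense()['eef_rot'])
go((.6601,-.0868,.17,-87.2))
```

```text
0.045430741498173444 [179.73716593  -0.54783549  -5.53849742]
[-0.2, -0.6, 81.7] [176.1, -325.1, 37.5]
```

>>> {"method": "step_arm", "body": {"deltas": [0, 0, 81.7, 177, -325, 0, 0, 0, 0, 81.7, 177, -325, 0, 0, 0, 0, 81.7, 177, -325, 0, 0, 0, 0, 81.7, 177, -325, 0, 0, 0, 0, 81.7, 177, -325, 0, 0, 0, 0, 81.7, 177, -325, 0, 0, 0, 0, 81.7, 177, -325, 0, 0, 0, 0, 81.7, 177, -325, 0, 0]}}

```text
t: 26.6
eef_pos: [0.6589, -0.082, 0.1987]
eef_rot: [179.9, 0.1, -72.6]
force: [1.1, 0.4, -3.2]
width: 0.0459
grasp_force: 30.0
```

Run:
```python
from h import *
print(robot.sense()['width'],robot.sense()['eef_rot'],robot.sense()['eef_pos'])
go((.6601,-.088,.15,-87.2))
```

```text
0.04590465676560401 [ 1.79901036e+02  6.76355647e-02 -7.26282222e+01] [ 0.65893133 -0.08199124  0.19869209]
[0.1, 0.1, 14.6] [6.1, 0.6, 48.7]
```

>>> {"method": "step_arm", "body": {"deltas": [0, 0, 13.5, 5, 0, 0, 0, 0, 0, 13.5, 5, 0, 20, 0, 0, 0, 13.5, 5, 0, 48, 0, 0, 0, 13.5, 5, 0, 48, 0, 0, 0, 13.5, 5, 0, 48, 0, 0, 0, 13.5, 5, 0, 48, 0]}}

```text
t: 27.2
eef_pos: [0.6606, -0.0901, 0.1534]
eef_rot: [-179.9, -0.0, -85.8]
force: [0.0, 0.7, -4.3]
width: 0.0457
grasp_force: 30.0
```

Run:
```python
from h import *
print(robot.sense()['width'],robot.sense()['eef_rot'],robot.sense()['eef_pos'])
go((.6601,-.088,.066,-87.2))
```

```text
0.04567830575834416 [-1.79912771e+02 -2.03272850e-02 -8.58332093e+01] [ 0.66063154 -0.09008097  0.15341303]
[-0.1, -0.0, 1.4] [-2.1, 0.5, 87.4]
```

>>> {"method": "step_arm", "body": {"deltas": [0, 0, 1.3, -2, 0.5, 0, 0, 0, 0, 1.3, -2, 0.5, 35, 0, 0, 0, 1.3, -2, 0.5, 60, 0, 0, 0, 1.3, -2, 0.5, 75, 0, 0, 0, 1.3, -2, 0.5, 82, 0, 0, 0, 1.3, -2, 0.5, 85, 0, 0, 0, 1.3, -2, 0.5, 86, 0, 0, 0, 1.3, -2, 0.5, 86, 0]}}

```text
t: 28.0
eef_pos: [0.6601, -0.0879, 0.0671]
eef_rot: [-179.9, -0.0, -87.1]
force: [-0.3, -0.3, -3.3]
width: 0.0459
grasp_force: 30.0
```

Run:
```python
from h import *
s=robot.sense();print(s['width'],s['eef_pos'],s['eef_rot'],s['force'])
go((.584,-.271,.24,14))
```

```text
0.045934248584073065 [ 0.66008303 -0.08787617  0.06707616] [-1.79907146e+02 -4.26605696e-03 -8.71436838e+01] [-0.28987914 -0.32428179 -3.29971187]
[-0.1, -0.1, -101.1] [179.1, 84.8, -173.0]
```

>>> {"method": "step_arm", "body": {"deltas": [0, 0, 0, 0, 0, 1.5, 0, 0, 0, 0, 0, 0, 1.5, 60, 0, 0, 0, 0, 0, 1.5, 75, 0, 0, 0, 0, 0, 1.5, 87, 0, 0, 0, 0, 0, -25, 87, 0, 0, 0, 0, 0, -75, 87, 0, 0, 0, 0, 0, -125, 87, 0, 0, 0, 0, 0, -175, 87]}}

```text
t: 28.8
eef_pos: [0.6591, -0.088, 0.2433]
eef_rot: [-180.0, -0.0, -87.1]
force: [1.4, 0.4, -0.1]
width: 0.0866
grasp_force: 0.0
```

>>> {"method": "step_arm", "body": {"deltas": [0, 0, 0, 60, 60, -60, 87, 0, 0, 0, 60, 60, -60, 87, 0, 0, 0, 60, 60, -60, 87, 0, 0, 0, 60, 60, -60, 87]}}

```text
t: 29.2
eef_pos: [0.6022, -0.1517, 0.303]
eef_rot: [-179.8, 0.0, -87.2]
force: [-0.1, 0.4, -1.2]
width: 0.0871
grasp_force: 0.0
```

Run:
```python
from h import *
c=bricks('c2.png',.1); np.savez('c2.npz',**c); print(robot.sense()['eef_pos'])
```

```text
px [264. 437.] xy [649.2 119.8] size [45.6 44. ] yaw 2.9
px [264. 407.] xy [651.3  78.9] size [44.7 27.4] yaw 2.9
px [261. 340.] xy [655.   -3.4] size [45.2 40.8] yaw 2.9
px [254. 265.] xy [658.5 -86.6] size [116.7  45.5] yaw -87.3
[ 0.60222041 -0.15087644  0.30125332]
```

View pics/c2.png

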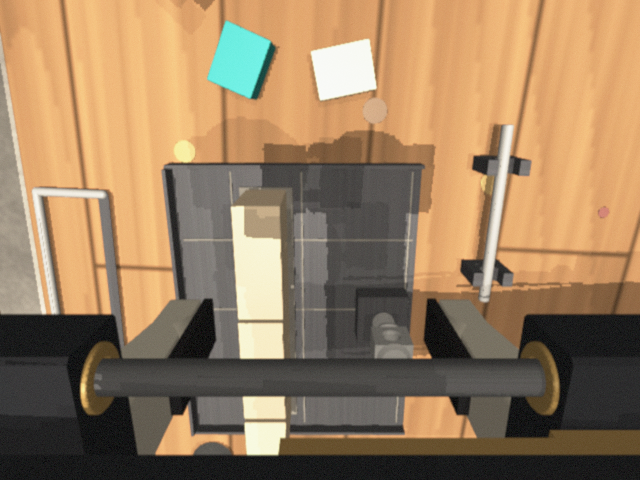

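The second course is in place: c2_b measures (658.5,−86.6) mm with the joints aligned. The bar runs from (508,126) to (485,299), and the half brick is at (344,70). Next comes the half brick for the third course.

Run:
```python
from h import *
c=dict(np.load('c2.npz'))
rect(c,[(311,51),(369,40),(377,88),(319,100)])
for p in [(507.5,125),(485,301)]: print(onz(c,*p,.031))
go((.584,-.2705,.15,14),(.584,-.2705,.01,14))
```

```text
xy [ 584.  -270.5] [57.5 44.7] yaw 13.9 mean [ 583.9604  -270.16843]
[ 0.41137483 -0.22720442  0.031     ]
[ 0.40128829 -0.02851387  0.031     ]
[-0.1, -0.0, -101.2] [118.7, 24.2, 151.2]
[0.0, 0.0, 0.0] [0.0, -0.0, 140.0]
```

>>> {"method": "step_arm", "body": {"deltas": [0, 0, 78.8, 119, 24, 100, 87, 0, 0, 78.8, 119, 24, 100, 87, 0, 0, 78.8, 119, 24, 100, 87, 0, 0, 78.8, 119, 24, 100, 87, 0, 0, 78.8, 119, 24, 100, 87, 0, 0, 78.8, 119, 24, 100, 87, 0, 0, 78.8, 119, 24, 100, 87, 0, 0, 78.8, 119, 24, 100, 87]}}

```text
t: 30.05
eef_pos: [0.5844, -0.2699, 0.1987]
eef_rot: [179.9, -0.2, -156.2]
force: [0.0, -0.2, -0.2]
width: 0.087
grasp_force: 0.0
```

>>> {"method": "step_arm", "body": {"deltas": [0, 0, 10.1, 0, 0, 40, 80, 0, 0, 10.1, 0, 0, 50, 80, 0, 0, 10.1, 0, 0, 50, 80]}}

```text
t: 30.35
eef_pos: [0.5828, -0.2699, 0.1477]
eef_rot: [179.8, -0.3, -165.8]
force: [-0.4, -0.3, 0.2]
width: 0.0801
grasp_force: 0.0
```

Run:
```python
from h import *
print(robot.sense()['eef_pos'],robot.sense()['eef_rot'])
go((.584,-.2706,.011,-166))
```

```text
[ 0.58282192 -0.26989687  0.14765963] [ 179.83864701   -0.34265971 -165.8066091 ]
[0.2, -0.3, 0.2] [-1.8, -1.4, 136.6]
```

>>> {"method": "step_arm", "body": {"deltas": [0, 0, 0, -1, -1, 50, 80, 0, 0, 0, -1, -1, 90, 80, 0, 0, 0, -1, -1, 115, 80, 0, 0, 0, -1, -1, 130, 80, 0, 0, 0, -1, -1, 136, 80, 0, 0, 0, -1, -1, 137, 80, 0, 0, 0, -1, -1, 137, 50, 0, 0, 0, -1, -1, 137, 0]}}

```text
t: 31.15
eef_pos: [0.5866, -0.2718, 0.0156]
eef_rot: [-179.9, 0.1, -166.0]
force: [-0.2, 0.5, -0.5]
width: 0.0689
grasp_force: 0.0
```

>>> {"method": "step_arm", "body": {"deltas": [0, 0, 0, 0, 0, 0, 0, 0, 0, 0, 0, 0, 0, 0, 0, 0, 0, 0, 0, 0, 0, 0, 0, 0, 0, 0, 0, 0, 0, 0, 0, 0, 0, 0, 0]}}

```text
t: 31.65
eef_pos: [0.5857, -0.2716, 0.0144]
eef_rot: [-180.0, 0.0, -166.0]
force: [-0.9, 1.1, 3.7]
width: 0.045
grasp_force: 30.0
```

>>> {"method": "step_arm", "body": {"deltas": [0, 0, 0, 0, 0, -10, 0, 0, 0, 0, 0, 0, -50, 0, 0, 0, 0, 0, 0, -100, 0, 0, 0, 0, 0, 0, -150, 0, 0, 0, 0, 0, 0, -200, 0, 0, 0, 0, 0, 0, -210, 0, 0, 0, 0, 0, 0, -210, 0]}}

```text
t: 32.35
eef_pos: [0.5865, -0.2718, 0.227]
eef_rot: [-179.9, 0.3, -166.0]
force: [-0.4, 0.9, -1.9]
width: 0.0455
grasp_force: 30.0
```

Run:
```python
from h import *
print(robot.sense()['eef_pos'],robot.sense()['eef_rot'])
go((.6616,-.117,.22,-87.2))
```

```text
[ 0.5865481  -0.27177719  0.22702251] [-179.89049459    0.26725941 -166.00727588]
[-0.3, 0.1, -78.8] [-110.2, 132.1, 7.3]
```

>>> {"method": "step_arm", "body": {"deltas": [0, 0, -78.8, -110, 132, 0, 0, 0, 0, -78.8, -110, 132, 0, 0, 0, 0, -78.8, -110, 132, 0, 0, 0, 0, -78.8, -110, 132, 0, 0, 0, 0, -78.8, -110, 132, 0, 0, 0, 0, -78.8, -110, 132, 0, 0, 0, 0, -78.8, -110, 132, 0, 0, 0, 0, -78.8, -110, 132, 0, 0]}}

```text
t: 33.15
eef_pos: [0.6591, -0.1165, 0.221]
eef_rot: [179.7, -0.0, -96.9]
force: [-0.8, 0.4, -1.6]
width: 0.0455
grasp_force: 30.0
```

>>> {"method": "step_arm", "body": {"deltas": [0, 0, -10.1, 0, 0, 20, 0, 0, 0, -10.1, 0, 0, 40, 0, 0, 0, -10.1, 0, 0, 50, 0, 0, 0, -10.1, 0, 0, 50, 0]}}

```text
t: 33.55
eef_pos: [0.6585, -0.1168, 0.1705]
eef_rot: [179.7, 0.0, -87.2]
force: [-0.6, 0.2, -2.3]
width: 0.0454
grasp_force: 30.0
```

Run:
```python
from h import *
print(robot.sense()['eef_pos'],robot.sense()['eef_rot'],robot.sense()['width'])
go((.6612,-.115,.1155,-87.2))
```

```text
[ 0.6584729  -0.11684605  0.17054278] [ 1.79664970e+02  1.65220305e-02 -8.72364886e+01] 0.045368514790551984
[0.3, 0.0, -0.0] [-1.7, -3.1, 55.0]
```

>>> {"method": "step_arm", "body": {"deltas": [0.3, 0, 0, -1.7, -2.5, 0, 0, 0.3, 0, 0, -1.7, -2.5, 25, 0, 0.3, 0, 0, -1.7, -2.5, 42, 0, 0.3, 0, 0, -1.7, -2.5, 50, 0, 0.3, 0, 0, -1.7, -2.5, 54, 0, 0.3, 0, 0, -1.7, -2.5, 55, 0, 0.3, 0, 0, -1.7, -2.5, 55, 0]}}

```text
t: 34.25
eef_pos: [0.6634, -0.1151, 0.1199]
eef_rot: [-179.6, -0.0, -87.1]
force: [0.6, -0.6, -1.6]
width: 0.0455
grasp_force: 30.0
```

Run:
```python
from h import *
s=robot.sense();print(s['width'],s['eef_pos'],s['eef_rot'],s['force'])
```

```text
0.045509493236327296 [ 0.66340881 -0.11510202  0.11994115] [-1.79619867e+02 -1.13227636e-02 -8.71436316e+01] [ 0.59757816 -0.61177837 -1.58963116]
```

>>> {"method": "step_arm", "body": {"deltas": [-0.3, 0, 0, 0, 2, 2, 0, -0.3, 0, 0, 0, 2, 4, 0, -0.3, 0, 0, 0, 2, 5, 0, -0.3, 0, 0, 0, 2, 5, 0]}}

```text
t: 34.65
eef_pos: [0.6609, -0.1152, 0.1145]
eef_rot: [-180.0, -0.0, -87.1]
force: [-2.1, 0.6, 2.7]
width: 0.0455
grasp_force: 30.0
```

>>> {"method": "step_arm", "body": {"deltas": [0, 0, 0, 0, 0, 0, 60, 0, 0, 0, 0, 0, 0, 75, 0, 0, 0, 0, 0, 0, 87, 0, 0, 0, 0, 0, -5, 87, 0, 0, 0, 0, 0, -40, 87, 0, 0, 0, 0, 0, -90, 87, 0, 0, 0, 0, 0, -140, 87]}}

```text
t: 35.35
eef_pos: [0.6603, -0.1153, 0.2555]
eef_rot: [179.9, -0.0, -87.1]
force: [1.2, 0.6, 0.4]
width: 0.0866
grasp_force: 0.0
```

Run:
```python
from h import *
go((.412,-.1,.2,-87.1))
```

```text
[0.1, -0.0, -0.0] [-27.7, 247.2, 55.8]
```

>>> {"method": "step_arm", "body": {"deltas": [0, 0, 0, -28, 247, 0, 87, 0, 0, 0, -28, 247, 0, 87, 0, 0, 0, -28, 247, 0, 87, 0, 0, 0, -28, 247, 30, 87, 0, 0, 0, -28, 247, 56, 87, 0, 0, 0, -28, 247, 56, 87, 0, 0, 0, -28, 247, 56, 87, 0, 0, 0, -28, 247, 56, 87]}}

```text
t: 36.15
eef_pos: [0.4137, -0.0995, 0.1992]
eef_rot: [-179.9, -0.0, -87.1]
force: [0.9, 1.3, 0.1]
width: 0.0868
grasp_force: 0.0
```

Run:
```python
from h import *
c=shot('wrist','bar.png');np.savez('bar.npz',**c);print(robot.sense()['eef_pos'],robot.sense()['eef_rot'])
```

```text
[ 0.41423038 -0.09944     0.19917963] [-1.79879733e+02 -1.15397415e-02 -8.71264307e+01]
```

View pics/bar.png

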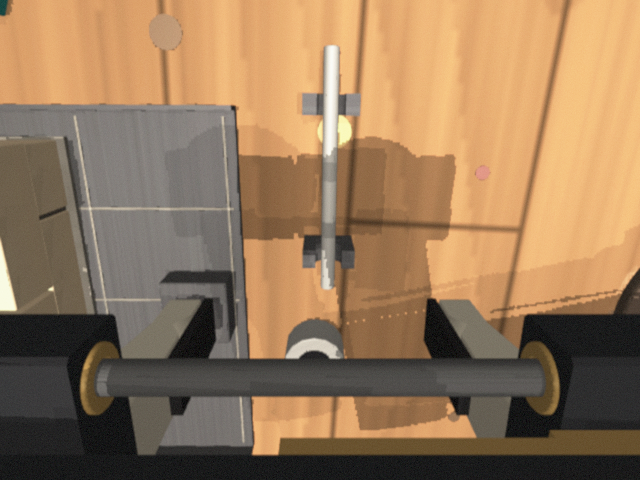

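The bar lies in its V-blocks, running from (332,46) to (328,289). The blocks are at rows 103 and 250.

Run:
```python
from h import *
c=dict(np.load('bar.npz'))
a=onz(c,332,46,.029);b=onz(c,328,290,.029);m=(a+b)/2;d=(b-a)/np.linalg.norm(b-a)
print(a,b,np.linalg.norm(b-a),m,np.degrees(np.arctan2(-d[0],d[1])))
v=[onz(c,331,103,.046),onz(c,328,246,.046)];print(v)
g=m+.037*d;print(g);yaw=-90+np.degrees(np.arctan2(-d[0],d[1]))
go((g[0],g[1],.009,yaw))
```

```text
[ 0.409735   -0.22744903  0.029     ] [ 0.40131435 -0.02599312  0.029     ] 0.20163182101640587 [ 0.40552468 -0.12672108  0.029     ] 2.3935114566559634
[array([ 0.40846352, -0.18612075,  0.046     ]), array([ 0.40429609, -0.07321616,  0.046     ])]
[ 0.40397946 -0.08975336  0.029     ]
[-0.1, -0.0, 0.5] [-10.2, 10.2, 190.2]
```

>>> {"method": "step_arm", "body": {"deltas": [-0.1, 0, 0.3, -10, 10, 50, 60, -0.1, 0, 0.3, -10, 10, 95, 50, -0.1, 0, 0.3, -10, 10, 130, 50, -0.1, 0, 0.3, -10, 10, 160, 50, -0.1, 0, 0.3, -10, 10, 180, 50, -0.1, 0, 0.3, -10, 10, 188, 50, -0.1, 0, 0.3, -10, 10, 190, 50, -0.1, 0, 0.3, -10, 10, 190, 50]}}

```text
t: 37.0
eef_pos: [0.4033, -0.0899, 0.0084]
eef_rot: [179.9, -0.0, -87.4]
force: [0.5, -0.6, 0.3]
width: 0.0503
grasp_force: 0.0
```

>>> {"method": "step_arm", "body": {"deltas": [0, 0, 0, 0, 0, 0, 30, 0, 0, 0, 0, 0, 0, 0, 0, 0, 0, 0, 0, 0, 0, 0, 0, 0, 0, 0, 0, 0, 0, 0, 0, 0, 0, 0, 0, 0, 0, 0, 0, 0, 0, 0, 0, 0, 0, 0, 0, 0, 0, 0, 0, 0, 0, 0, 0, 0]}}

```text
t: 37.8
eef_pos: [0.4054, -0.0896, 0.0092]
eef_rot: [-179.8, 0.0, -87.4]
force: [0.3, -0.2, 0.1]
width: 0.0005
grasp_force: 0.0
```

The fingers closed on nothing, so I'll lift and look.

>>> {"method": "step_arm", "body": {"deltas": [0, 0, 0, 0, 0, 0, 60, 0, 0, 0, 0, 0, 0, 87, 0, 0, 0, 0, 0, 0, 87, 0, 0, 0, 0, 0, -50, 87, 0, 0, 0, 0, 0, -100, 87, 0, 0, 0, 0, 0, -150, 87, 0, 0, 0, 0, 0, -190, 87, 0, 0, 0, 0, 0, -190, 87]}}

```text
t: 38.6
eef_pos: [0.4051, -0.0898, 0.2032]
eef_rot: [-179.6, 0.0, -87.4]
force: [-0.5, -0.3, -0.5]
width: 0.0591
grasp_force: 0.0
```

Run:
```python
from h import *
c=shot('wrist');np.savez('bar2.npz',**c);d=shot('side')
print(robot.sense()['eef_pos'],robot.sense()['eef_rot'])
o=np.hstack([cv2.resize(c['pixels'],(400,300)),cv2.resize(d['pixels'][180:330,270:470],(400,300))])
cv2.imwrite('pics/bar2.png',o[:,:,::-1])
```

```text
[ 0.40223306 -0.08978556  0.19833725] [ 1.79960460e+02  5.39518649e-02 -8.74635888e+01]
```

View pics/bar2.png

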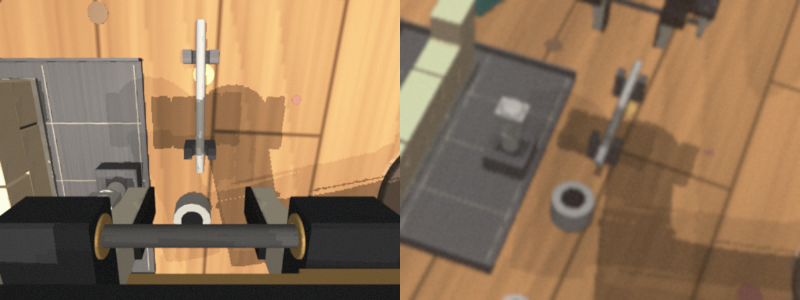

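The bar still lies in its blocks, running from about (320,30) to (318,272) in full-size pixels. I'll repeat the grasp and watch the width as the fingers close.

Run:
```python
from h import *
c=dict(np.load('bar2.npz'));px=c['pixels'];g=cv2.cvtColor(px,cv2.COLOR_RGB2GRAY)
print(np.round(onz(c,320.5,30,.029),4),np.round(onz(c,318,273,.029),4))
for r in (60,130,170,200): print(r,g[r,305:335].tolist())
for p in [(.404,-.09,.028),(.404,-.09,.1)]: print(proj(c,p))
print(robot.sense()['width'],robot.sense()['eef_pos']); go((.4043,-.0898,.009,-87.4))
```

```text
[ 0.4105 -0.2288  0.029 ] [ 0.4036 -0.0305  0.029 ]
60 [199, 200, 198, 196, 191, 179, 170, 154, 147, 166, 200, 221, 226, 235, 239, 241, 243, 245, 240, 213, 222, 222, 194, 162, 164, 198, 206, 203, 208, 206]
130 [210, 204, 198, 194, 186, 170, 166, 176, 163, 173, 214, 228, 234, 240, 242, 243, 245, 244, 240, 233, 226, 206, 170, 170, 185, 217, 245, 247, 246, 246]
170 [126, 125, 121, 124, 118, 121, 110, 100, 104, 121, 138, 143, 145, 149, 151, 153, 153, 151, 147, 140, 139, 123, 110, 116, 122, 122, 120, 122, 121, 123]
200 [122, 123, 121, 117, 116, 116, 118, 118, 111, 123, 132, 143, 141, 148, 153, 150, 150, 148, 144, 142, 132, 117, 111, 120, 117, 121, 125, 120, 121, 119]
[320.63422871 208.40897751]
[320.22046769 231.33113948]
0.0671081497249021 [ 0.40223306 -0.08978556  0.19833725]
[0.0, 0.1, -0.1] [0.3, -2.2, 189.3]
```

>>> {"method": "step_arm", "body": {"deltas": [0, 0, 0, 0, -2, 50, 45, 0, 0, 0, 0, -2, 95, 40, 0, 0, 0, 0, -2, 130, 40, 0, 0, 0, 0, -2, 160, 40, 0, 0, 0, 0, -2, 180, 40, 0, 0, 0, 0, -2, 188, 40, 0, 0, 0, 0, -2, 189, 40, 0, 0, 0, 0, -2, 189, 40]}}

```text
t: 39.5
eef_pos: [0.4041, -0.09, 0.009]
eef_rot: [179.9, -0.0, -87.4]
force: [0.1, 0.5, 0.2]
width: 0.0399
grasp_force: 0.0
```

>>> {"method": "step_arm", "body": {"deltas": [0, 0, 0, 0, 0, 0, 20, 0, 0, 0, 0, 0, 0, 20, 0, 0, 0, 0, 0, 0, 20, 0, 0, 0, 0, 0, 0, 20]}}

```text
t: 39.9
eef_pos: [0.4045, -0.0898, 0.0094]
eef_rot: [180.0, 0.0, -87.4]
force: [0.3, 0.3, -0.5]
width: 0.0206
grasp_force: 0.0
```

>>> {"method": "step_arm", "body": {"deltas": [0, 0, 0, 0, 0, 0, 10, 0, 0, 0, 0, 0, 0, 10, 0, 0, 0, 0, 0, 0, 10]}}

```text
t: 40.2
eef_pos: [0.4042, -0.0899, 0.009]
eef_rot: [179.9, 0.0, -87.5]
force: [0.8, 0.2, -0.2]
width: 0.0103
grasp_force: 0.0
```

>>> {"method": "step_arm", "body": {"deltas": [0, 0, 0, 0, 0, 0, 9, 0, 0, 0, 0, 0, 0, 9]}}

```text
t: 40.4
eef_pos: [0.4042, -0.0899, 0.0089]
eef_rot: [179.9, -0.0, -87.4]
force: [0.1, -0.3, 0.4]
width: 0.0092
grasp_force: 0.0
```

Run:
```python
from h import *
c=shot('scene');d=shot('side');w=shot('wrist')
p=proj(c,(.404,-.09,.03)).astype(int);q=proj(d,(.404,-.09,.03)).astype(int);print(p,q)
f=lambda I,p:cv2.resize(I[p[1]-40:p[1]+40,p[0]-50:p[0]+50],(400,320),interpolation=cv2.INTER_CUBIC)
o=np.vstack([np.hstack([f(c['pixels'],p),f(d['pixels'],q)]),cv2.resize(w['pixels'][100:350,80:580],(800,270))])
cv2.imwrite('pics/g3.png',o[:,:,::-1])
```

```text
[301 206] [375 245]
```

View pics/g3.png

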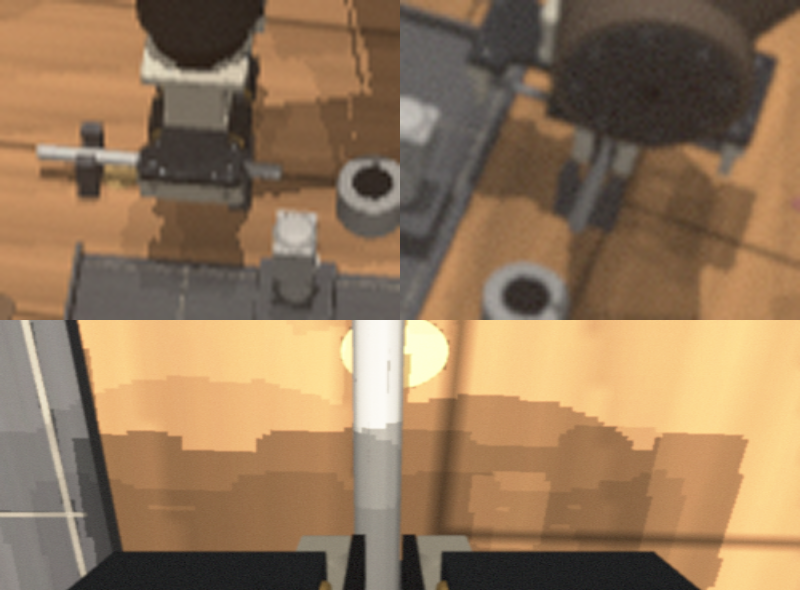

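The fingers' inner edges cut across the bar in the wrist crop, at columns 362 and 402, so the bar may be sitting lower than I assumed. I'll triangulate its height.

Run:
```python
from h import *
s,d=robot.read_camera('scene'),robot.read_camera('side');w=dict(np.load('bar2.npz'))
def tri(L):
    A=np.zeros((3,3));b=np.zeros(3)
    for c,u,v in L:
        o,r=ray(c,u,v);r/=np.linalg.norm(r);P=np.eye(3)-np.outer(r,r);A+=P;b+=P@o
    return np.round(np.linalg.solve(A,b),4)
print(tri([(s,321,209),(d,369,262)]),tri([(s,321,209),(d,369,262),(w,318,273)]),tri([(s,321,209),(w,318,273)]))
print(tri([(s,260.5,203.5),(w,320.5,30)]))
for z in (.012,.028,.046):print(z,proj(s,(.4035,-.0305,z)),proj(d,(.4035,-.0305,z)),proj(w,(.4035,-.0305,z)))
print(robot.sense()['width'],robot.sense()['grasp_force'],robot.sense()['eef_pos'])
```

```text
[ 0.4016 -0.0279  0.0273] [ 0.4023 -0.0286  0.0266] [ 0.4028 -0.0279  0.0255]
[ 0.4103 -0.2265  0.0303]
0.012 [319.82676216 211.76125783] [367.63971456 264.72149584] [318.30367703 266.40203246]
0.028 [319.7856207  208.86802647] [368.22927858 261.28686181] [318.14011635 272.64512689]
0.046 [319.73862822 205.56332802] [368.90516289 257.34935004] [317.93989368 280.28760588]
0.009278773848874822 0.0 [ 0.40422377 -0.08991102  0.00895601]
```

The bar axis is at 27 mm as expected, and the fingers straddle it without registering contact. I'll close fully, lift a little and see whether it comes along.

>>> {"method": "step_arm", "body": {"deltas": [0, 0, 0, 0, 0, 0, 0, 0, 0, 0, 0, 0, 0, 0, 0, 0, 0, 0, 0, 0, 0, 0, 0, 0, 0, 0, -10, 0, 0, 0, 0, 0, 0, -25, 0, 0, 0, 0, 0, 0, -40, 0, 0, 0, 0, 0, 0, -40, 0]}}

```text
t: 41.35
eef_pos: [0.4054, -0.0897, 0.0504]
eef_rot: [-179.9, 0.0, -87.4]
force: [0.0, 0.7, 0.8]
width: 0.0005
grasp_force: 0.0
```

Run:
```python
from h import *
c=shot('scene');w=shot('wrist')
p=proj(c,(.404,-.12,.05)).astype(int)
o=np.hstack([cv2.resize(c['pixels'][p[1]-40:p[1]+40,p[0]-50:p[0]+50],(375,300)),cv2.resize(w['pixels'],(400,300))])
cv2.imwrite('pics/g4.png',o[:,:,::-1]);print(robot.sense()['force'])
g=cv2.cvtColor(w['pixels'],cv2.COLOR_RGB2GRAY)
```

```text
[ 0.62466554  0.28166766 -0.24292315]
```

View pics/g4.png

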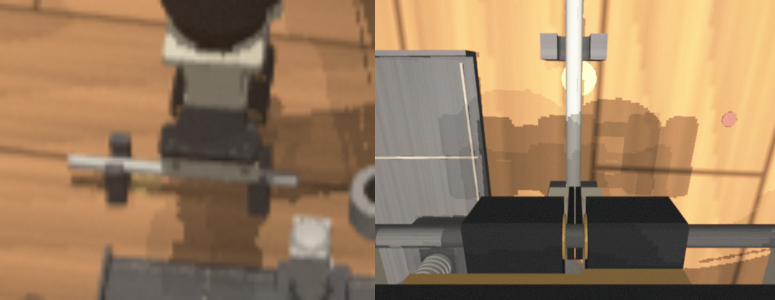

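That's the last of my 14 views: the fingers are closed and the bar still lies in its blocks beneath them. The nut's first slip, the later 42 mm nut width and this miss all suggest the pads end higher than I took the TCP to be. I'll check this numerically in the wrist image.

Run:
```python
from h import *
w=dict(np.load('bar.npz')); s=dict(eef_pos=[.4142,-.0994,.1992],rot=[-179.88,0,-87.13])
R=Ro.from_euler('xyz',s['rot'],degrees=True)
for z in (0,-.01,-.019,-.025,-.03,-.04):
    print(z,[np.round(proj(w,np.array(s['eef_pos'])+R.apply([x,y,z]))).tolist() for x in (9.5e-3,-9.5e-3) for y in (-.0434,-.065,.0434,.065)])
g=cv2.cvtColor(w['pixels'],cv2.COLOR_RGB2GRAY)
for r in (295,298,301,304,307,312,320): print(r,g[r,160:225:4].tolist(),g[r,420:490:4].tolist())
```

```text
0 [[222.0, 273.0], [175.0, 273.0], [409.0, 273.0], [456.0, 273.0], [225.0, 310.0], [179.0, 310.0], [407.0, 310.0], [452.0, 310.0]]
-0.01 [[217.0, 281.0], [168.0, 281.0], [414.0, 282.0], [463.0, 282.0], [220.0, 320.0], [173.0, 320.0], [411.0, 320.0], [459.0, 320.0]]
-0.019 [[212.0, 290.0], [161.0, 290.0], [419.0, 290.0], [470.0, 290.0], [215.0, 330.0], [166.0, 330.0], [415.0, 330.0], [465.0, 330.0]]
-0.025 [[209.0, 296.0], [156.0, 296.0], [422.0, 296.0], [475.0, 296.0], [212.0, 337.0], [161.0, 337.0], [418.0, 337.0], [470.0, 337.0]]
-0.03 [[205.0, 301.0], [151.0, 301.0], [425.0, 301.0], [479.0, 301.0], [209.0, 343.0], [156.0, 343.0], [421.0, 343.0], [474.0, 343.0]]
-0.04 [[199.0, 313.0], [141.0, 313.0], [431.0, 313.0], [489.0, 313.0], [203.0, 357.0], [147.0, 357.0], [427.0, 357.0], [483.0, 357.0]]
295 [110, 113, 112, 120, 118, 113, 108, 107, 80, 70, 89, 90, 118, 105, 103, 100, 102] [132, 115, 108, 167, 173, 174, 176, 175, 170, 170, 167, 171, 174, 180, 167, 161, 161, 162]
298 [125, 110, 107, 103, 82, 89, 89, 72, 70, 67, 61, 44, 45, 52, 63, 96, 103] [110, 106, 71, 90, 165, 176, 171, 168
[... 198 characters left out ...]
177, 170, 162, 165, 160]
304 [127, 108, 119, 116, 117, 116, 116, 117, 117, 116, 70, 21, 22, 32, 67, 76, 111] [112, 103, 12, 15, 21, 95, 115, 116, 115, 118, 119, 114, 114, 138, 173, 160, 165, 160]
307 [120, 116, 117, 120, 116, 112, 119, 113, 115, 98, 29, 25, 20, 24, 65, 69, 108] [110, 108, 15, 22, 15, 47, 110, 113, 118, 115, 118, 117, 119, 114, 167, 160, 161, 156]
312 [119, 118, 116, 117, 118, 116, 115, 117, 106, 42, 20, 10, 16, 18, 75, 68, 111] [107, 104, 15, 23, 26, 21, 74, 113, 119, 117, 119, 116, 115, 114, 118, 158, 159, 156]
320 [113, 118, 117, 115, 116, 117, 106, 105, 18, 24, 22, 24, 13, 14, 81, 71, 110] [106, 99, 13, 13, 24, 25, 23, 40, 106, 112, 119, 114, 112, 115, 119, 120, 122, 129]
```

The fingertips show at row 299, not at about row 273 where a TCP at the very end would put them. They really end about 26 mm above the reported TCP, which also explains the nut. I'll open and go lower in small steps, watching the force.

>>> {"method": "step_arm", "body": {"deltas": [0, 0, 0, 0, 0, 0, 40, 0, 0, 0, 0, 0, 0, 40, 0, 0, 0, 0, 0, 0, 40, 0, 0, 0, 0, 0, 0, 40, 0, 0, 0, 0, 0, 20, 40, 0, 0, 0, 0, 0, 35, 40, 0, 0, 0, 0, 0, 42, 40, 0, 0, 0, 0, 0, 46, 40]}}

```text
t: 42.25
eef_pos: [0.4039, -0.09, 0.0024]
eef_rot: [179.8, -0.0, -87.4]
force: [0.1, -0.5, -0.1]
width: 0.0397
grasp_force: 0.0
```

>>> {"method": "step_arm", "body": {"deltas": [0, 0, 0, 0, 0, 3, 40, 0, 0, 0, 0, 0, 6, 40, 0, 0, 0, 0, 0, 6, 40]}}

```text
t: 42.55
eef_pos: [0.4043, -0.0899, -0.003]
eef_rot: [179.9, 0.0, -87.4]
force: [0.2, -0.6, -0.4]
width: 0.0401
grasp_force: 0.0
```

>>> {"method": "step_arm", "body": {"deltas": [0, 0, 0, 0, 0, 3, 40, 0, 0, 0, 0, 0, 5, 40, 0, 0, 0, 0, 0, 5, 40]}}

```text
t: 42.85
eef_pos: [0.404, -0.0899, -0.0082]
eef_rot: [179.9, -0.0, -87.5]
force: [-0.7, -0.3, 0.0]
width: 0.04
grasp_force: 0.0
```

>>> {"method": "step_arm", "body": {"deltas": [0, 0, 0, 0, 0, 1, 20, 0, 0, 0, 0, 0, 1, 10, 0, 0, 0, 0, 0, 1, 0, 0, 0, 0, 0, 0, 1, 0, 0, 0, 0, 0, 0, 1, 0, 0, 0, 0, 0, 0, 1, 0, 0, 0, 0, 0, 0, 1, 0, 0, 0, 0, 0, 0, 1, 0]}}

```text
t: 43.65
eef_pos: [0.4057, -0.0896, -0.0086]
eef_rot: [-180.0, 0.0, -87.4]
force: [4.7, 0.1, 0.7]
width: 0.0119
grasp_force: 30.0
```

>>> {"method": "step_arm", "body": {"deltas": [0, 0, 0, 0, 0, -10, 0, 0, 0, 0, 0, 0, -30, 0, 0, 0, 0, 0, 0, -60, 0, 0, 0, 0, 0, 0, -100, 0, 0, 0, 0, 0, 0, -140, 0, 0, 0, 0, 0, 0, -140, 0]}}

```text
t: 44.25
eef_pos: [0.4062, -0.0897, 0.1351]
eef_rot: [-179.8, 0.0, -87.4]
force: [0.7, -0.5, -2.3]
width: 0.0111
grasp_force: 30.0
```

Run:
```python
from h import *
s=robot.sense();print(s['width'],s['grasp_force'],s['force'],s['eef_pos'])
go((.5123,.1721,.13,-87.2),(.5123,.1721,.07,-87.2))
```

```text
0.011091470556330045 29.999374682083726 [ 0.71780552 -0.48640599 -2.25467956] [ 0.40621331 -0.08973016  0.1350908 ]
[-0.2, 0.0, -0.2] [-256.8, -117.8, 5.8]
[0.0, 0.0, 0.0] [0.0, -0.0, 60.0]
```

Bar held (weight about 2 N). I'll carry it over to the +y side.

>>> {"method": "step_arm", "body": {"deltas": [0, 0, -0.2, -35, -16, 0, 0, 0, 0, -0.2, -80, -37, 0, 0, 0, 0, -0.2, -125, -58, 0, 0, 0, 0, -0.2, -170, -79, 0, 0, 0, 0, -0.2, -215, -99, 0, 0, 0, 0, -0.2, -245, -113, 0, 0, 0, 0, -0.2, -257, -118, 0, 0, 0, 0, -0.2, -257, -118, 0, 0]}}

```text
t: 45.05
eef_pos: [0.5098, 0.1728, 0.1288]
eef_rot: [179.7, -0.1, -87.2]
force: [-0.4, -0.4, -1.5]
width: 0.0116
grasp_force: 30.0
```

>>> {"method": "step_arm", "body": {"deltas": [0, 0, 0, 0, 0, 20, 0, 0, 0, 0, 0, 0, 40, 0, 0, 0, 0, 0, 0, 55, 0, 0, 0, 0, 0, 0, 60, 0, 0, 0, 0, 0, 0, 60, 0, 0, 0, 0, 0, 0, 60, 0]}}

```text
t: 45.65
eef_pos: [0.5108, 0.1716, 0.0713]
eef_rot: [179.9, -0.0, -87.3]
force: [0.6, -0.0, -2.1]
width: 0.011
grasp_force: 30.0
```

Run:
```python
from h import *
w=shot('wrist');np.savez('ins.npz',**w);s=robot.sense();print(s['width'],s['grasp_force'],s['force'],s['eef_pos'],s['eef_rot'])
e=np.array([.5208,-.0012]);ex=np.array([.9988,.0488]);ey=np.array([-.0488,.9988])
# expected pixels: head corners and bar end
for a,b,z in [(.019,-.015,.117),(-.019,-.015,.117),(.019,.015,.117),(-.019,.015,.117),(0,.035,.11)]:
    p=e+a*ex+b*ey;print((a,b,z),np.round(proj(w,(*p,z)),1))
g=cv2.cvtColor(w['pixels'],cv2.COLOR_RGB2GRAY)
for r in range(20,300,10): print(r,g[r,260:380:4].tolist())
```

```text
0.011662005033900911 29.999351855367422 [ 0.61106432 -0.38926653 -2.32140355] [0.51107479 0.17195795 0.07152758] [ 1.79945645e+02  2.57535475e-02 -8.72626219e+01]
(0.019, -0.015, 0.117) [ 225.4 -370.9]
(-0.019, -0.015, 0.117) [ 388.8 -370.8]
(0.019, 0.015, 0.117) [ 233.5 -206.2]
(-0.019, 0.015, 0.117) [ 383.1 -206.2]
(0, 0.035, 0.11) [309.5 -99. ]
20 [160, 153, 162, 156, 160, 153, 163, 147, 140, 139, 133, 204, 237, 247, 249, 248, 250, 246, 236, 206, 105, 157, 155, 154, 160, 159, 155, 151, 221, 160]
30 [160, 157, 161, 162, 156, 153, 158, 143, 140, 144, 138, 205, 237, 246, 250, 249, 250, 247, 236, 208, 105, 104, 163, 157, 163, 157, 158, 136, 217, 159]
40 [164, 154, 164, 162, 161, 161, 155, 148, 143, 147, 139, 204, 240, 246, 250, 249, 250, 246, 236, 201, 102, 107, 157, 161, 160, 158, 159, 151, 215, 157]
50 [163, 157, 164, 161, 164, 158, 156, 147, 144, 143, 142, 208, 239, 246, 250, 249, 251, 246, 235, 200, 104, 106, 159, 160, 163, 158, 161, 151, 203, 159]
60 [165, 162, 167, 163, 163, 156, 157, 149, 145, 147, 144, 204, 239, 246, 250, 249, 251, 246, 234, 201, 106, 123, 155, 163, 165, 162, 
[... 2720 characters left out ...]
72, 68, 74, 72, 73, 123, 151, 166, 169, 168, 170, 160, 152, 103, 75, 73, 75, 73, 88, 90, 90, 86, 92, 87]
260 [59, 55, 59, 58, 63, 59, 60, 60, 60, 59, 61, 119, 149, 162, 167, 172, 171, 159, 151, 93, 61, 59, 62, 60, 60, 60, 63, 66, 61, 68]
270 [83, 102, 109, 116, 116, 117, 121, 118, 118, 116, 112, 128, 152, 162, 167, 165, 167, 160, 151, 112, 120, 120, 119, 119, 118, 119, 122, 119, 135, 135]
280 [84, 104, 113, 114, 110, 117, 116, 115, 111, 112, 110, 125, 152, 162, 169, 168, 166, 158, 152, 110, 122, 118, 120, 119, 121, 124, 121, 118, 136, 133]
290 [115, 166, 178, 111, 114, 117, 113, 115, 114, 110, 112, 114, 135, 148, 147, 150, 150, 143, 137, 112, 120, 118, 114, 119, 122, 123, 123, 122, 145, 159]
```

Run:
```python
from h import *
w=dict(np.load('ins.npz'));g=cv2.GaussianBlur(cv2.cvtColor(w['pixels'],cv2.COLOR_RGB2GRAY),(1,9),0).astype(float)
P=np.array([.5111,.1720,.0715]);R=Ro.from_euler('xyz',[179.95,.03,-87.26],degrees=True)
for r in (20,60,100,140,180,250,280):
    dg=np.abs(np.diff(g[r,290:350]));L=dg[:25];Q=dg[35:]
    l=290.5+np.argmax(L);q=290.5+35+np.argmax(Q)
    o,d=ray(w,(l+q)/2,r); t=(P[2]+.0366-o[2])/d[2]; X=o+d*t; x=R.inv().apply(X-P)
    a,b=[proj(w,P+R.apply([x[0],s*.006,-.0366])) for s in (-1,1)]
    print(r,l,q,'w',q-l,'level pred',np.round(abs(b[0]-a[0]),1),'along',np.round(x*1000,1))
s=robot.sense();print(s['eef_pos'])
go((.5225-.0488*.17,-.0012+.9988*.17,.062,-87.2))
```

```text
20 300.5 343.5 w 43.0 level pred 38.7 along [108.4   2.3 -36.7]
60 301.5 337.5 w 36.0 level pred 37.7 along [ 97.    1.5 -36.6]
100 301.5 337.5 w 36.0 level pred 36.7 along [ 85.    1.5 -36.6]
140 302.5 335.5 w 33.0 level pred 35.7 along [ 72.3   1.4 -36.6]
180 302.5 336.5 w 34.0 level pred 34.7 along [ 58.8   1.5 -36.6]
250 303.5 336.5 w 33.0 level pred 33.0 along [ 33.3   1.7 -36.6]
280 303.5 333.5 w 30.0 level pred 32.2 along [ 21.5   1.2 -36.6]
[0.51107479 0.17195795 0.07152758]
[0.1, 0.0, -0.1] [3.5, -3.0, 9.5]
```

>>> {"method": "step_arm", "body": {"deltas": [0, 0, 0, 3.5, -2.8, 4, 0, 0, 0, 0, 3.5, -2.8, 9.5, 0, 0, 0, 0, 3.5, -2.8, 9.5, 0, 0, 0, 0, 3.5, -2.8, 9.5, 0]}}

```text
t: 46.1
eef_pos: [0.5136, 0.1686, 0.0611]
eef_rot: [179.9, -0.0, -87.3]
force: [-0.2, -0.1, -1.1]
width: 0.0113
grasp_force: 30.0
```

>>> {"method": "step_arm", "body": {"deltas": [0, 0, 0, 5, 0, 0, 0, 0, 0, 0, 10, 0, 0, 0, 0, 0, 0, 15, 0, 0, 0, 0, 0, 0, 19, 0, 0, 0, 0, 0, 0, 22, 0, 0, 0, 0, 0, 0, 22, 0, 0, 0]}}

```text
t: 46.7
eef_pos: [0.5148, 0.1463, 0.0613]
eef_rot: [179.9, -0.0, -87.3]
force: [0.1, -1.1, -1.3]
width: 0.0112
grasp_force: 30.0
```

>>> {"method": "step_arm", "body": {"deltas": [0, 0, 0, 4, 0, 0, 0, 0, 0, 0, 8, 0, 0, 0, 0, 0, 0, 12, 0, 0, 0, 0, 0, 0, 15, 0, 0, 0, 0, 0, 0, 15, 0, 0, 0]}}

```text
t: 47.2
eef_pos: [0.5154, 0.1313, 0.0613]
eef_rot: [179.9, -0.0, -87.3]
force: [0.9, -0.8, -0.8]
width: 0.0115
grasp_force: 30.0
```

>>> {"method": "step_arm", "body": {"deltas": [0, 0, 0, 8, 0, 0, 0, 0, 0, 0, 18, 0, 0, 0, 0, 0, 0, 28, 0, 0, 0, 0, 0, 0, 38, 0, 0, 0, 0, 0, 0, 48, 0, 0, 0, 0, 0, 0, 55, 0, 0, 0, 0, 0, 0, 60, 0, 0, 0, 0, 0, 0, 60, 0, 0, 0]}}

```text
t: 48.0
eef_pos: [0.5184, 0.0712, 0.0613]
eef_rot: [179.9, -0.0, -87.3]
force: [-0.6, 0.4, -1.4]
width: 0.0111
grasp_force: 30.0
```

Run:
```python
from h import *
s=robot.sense();print(s['force'],s['eef_pos'],s['eef_rot'])
go((.5222-.0488*.039,-.0012+.9988*.039,.0612,-87.2))
```

```text
[-0.61628037  0.42020471 -1.3583462 ] [0.5183752  0.07117165 0.06127575] [ 1.79897400e+02 -3.27459104e-06 -8.72953995e+01]
[0.1, 0.0, -0.1] [33.5, -0.3, 0.1]
```

>>> {"method": "step_arm", "body": {"deltas": [0, 0, 0, 8, 0, 0, 0, 0, 0, 0, 16, 0, 0, 0, 0, 0, 0, 22, 0, 0, 0, 0, 0, 0, 28, 0, 0, 0, 0, 0, 0, 32, 0, 0, 0, 0, 0, 0, 33.5, 0, 0, 0, 0, 0, 0, 33.5, 0, 0, 0]}}

```text
t: 48.7
eef_pos: [0.52, 0.0382, 0.0613]
eef_rot: [179.9, 0.0, -87.3]
force: [0.3, 0.4, -2.2]
width: 0.0115
grasp_force: 30.0
```

Run:
```python
from h import *
w=robot.read_camera('wrist');g=cv2.cvtColor(w['pixels'],cv2.COLOR_RGB2GRAY).astype(int)
s=robot.sense();print(s['force'],s['eef_pos'],s['width'])
# profile along the bar column: head edges and bar's far end
for r in range(0,300,5): print(r,g[r,322], end='; ')
e=np.array([.5222,-.0012]);ex=np.array([.9988,.0488]);ey=np.array([-.0488,.9988])
for b,z in [(-.1,.104),(-.015,.117),(.015,.117),(-.015,.104)]: print((b,z),np.round(proj(w,(*(e+b*ey),z)),1))
```

```text
[-0.52508415  0.31374121 -1.92683669] [0.52005495 0.03832992 0.06130512] 0.011250708970166149
0 247; 5 247; 10 246; 15 248; 20 247; 25 248; 30 247; 35 248; 40 249; 45 248; 50 248; 55 248; 60 248; 65 249; 70 248; 75 248; 80 248; 85 249; 90 249; 95 249; 100 249; 105 249; 110 249; 115 249; 120 248; 125 248; 130 248; 135 248; 140 248; 145 249; 150 249; 155 249; 160 249; 165 248; 170 249; 175 249; 180 249; 185 249; 190 247; 195 172; 200 171; 205 223; 210 222; 215 205; 220 255; 225 215; 230 212; 235 178; 240 169; 245 174; 250 173; 255 165; 260 168; 265 164; 270 161; 275 167; 280 169; 285 169; 290 158; 295 140; (-0.1, 0.104) [ 313.8 -111.4]
(-0.015, 0.117) [314.7 203.1]
(0.015, 0.117) [315.1 293.1]
(-0.015, 0.104) [315. 195.]
```

The bar shows on the far side of the head from row 192, just where the −y face should be, so it's through the eye. I'll lower it 2 mm, release and retreat.

>>> {"method": "step_arm", "body": {"deltas": [0, 0, 0, 0, 0, 1, 0, 0, 0, 0, 0, 0, 2, 0, 0, 0, 0, 0, 0, 2, 0, 0, 0, 0, 0, 0, 2, 20, 0, 0, 0, 0, 0, 2, 30, 0, 0, 0, 0, 0, 2, 50, 0, 0, 0, 0, 0, 2, 50, 0, 0, 0, 0, 0, 2, 50]}}

```text
t: 49.55
eef_pos: [0.52, 0.0384, 0.0593]
eef_rot: [179.9, -0.0, -87.2]
force: [-1.5, -1.1, 0.2]
width: 0.0455
grasp_force: 0.0
```

>>> {"method": "step_arm", "body": {"deltas": [0, 0, 0, 0, 0, -20, 50, 0, 0, 0, 0, 0, -60, 50, 0, 0, 0, 0, 0, -100, 60, 0, 0, 0, 0, 0, -150, 80, 0, 0, 0, 0, 0, -200, 87, 0, 0, 0, 0, 0, -250, 87, 0, 0, 0, 0, 0, -280, 87, 0, 0, 0, 0, 0, -280, 87]}}

```text
t: 50.35
eef_pos: [0.5224, 0.0386, 0.3447]
eef_rot: [-179.6, 0.1, -87.2]
force: [0.6, -0.1, -0.7]
width: 0.0864
grasp_force: 0.0
```

Run:
```python
from h import *
go((.54,-.12,.36,-87.2)); print(robot.sense()['eef_pos'])
```

```text
[-0.4, 0.1, -0.0] [159.2, -10.0, -15.5]
[0.52241501 0.03857271 0.34469356]
```

>>> {"method": "step_arm", "body": {"deltas": [-0.3, 0, 0, 30, -30, -60, 87, -0.3, 0, 0, 30, -30, -75, 87, -0.3, 0, 0, 30, -30, -75, 87, -0.3, 0, 0, 30, -30, -75, 87, -0.3, 0, 0, 30, -30, -75, 87]}}

```text
t: 50.85
eef_pos: [0.5515, 0.01, 0.413]
eef_rot: [179.5, -0.0, -87.2]
force: [0.4, 0.6, 0.1]
width: 0.0868
grasp_force: 0.0
```

Run:
```python
from h import *
print(robot.sense()['eef_pos'],robot.sense()['eef_rot'])
c=bricks('f.png',.1,lo=(15,8,150)); np.savez('f.npz',**c)
hsv=cv2.cvtColor(c['pixels'],cv2.COLOR_RGB2HSV);g=hsv[:,:,2]
for zt in (.146,):
    m=cv2.inRange(hsv,(15,8,150),(45,140,255))
e=np.array([.5207,-.0012]);ex=np.array([.9988,.0488]);ey=np.array([-.0488,.9988])
for b in (-.1,-.015,.015,.1): print('bar',b,np.round(proj(c,(*(e+b*ey),.0985)),1))
# sample the bar line: brightness along y' with subpixel pos
for b in np.arange(-.13,.131,.005):
    u,v=proj(c,(*(e+b*ey),.1015)); u,v=int(round(u)),int(round(v))
    if 0<=v<480: print(round(b,3),(u,v),g[v,u-6:u+7].tolist())
```

```text
[0.55146529 0.00999498 0.41295045] [ 1.79487070e+02 -2.36720382e-03 -8.72469814e+01]
px [190. 424.] xy [718.8 354.5] size [79.4 61.3] yaw 88.2
px [234. 272.] xy [648.9 126.8] size [57.6 47. ] yaw -87.4
px [229. 197.] xy [653.4  34.9] size [118.9  47. ] yaw -87.2
px [134. 234.] xy [742.8  99.3] size [276.5 116.7] yaw 86.3
px [224. 117.] xy [657.3 -56.8] size [57.9 47. ] yaw -87.2
px [ 51. 175.] xy [8.37e+02 5.00e-01] size [189.3  69.2] yaw -89.6
px [ 60. 114.] xy [838.8 -47.7] size [132.3  28.1] yaw 87.9
px [629.  76.] xy [ 217.2 -121.4] size [85.6 28.1] yaw -74.2
px [206.  52.] xy [ 670.2 -118.8] size [63.2 51.1] yaw -87.1
px [417.  66.] xy [ 440.3 -113.8] size [104.3  53.9] yaw -86.4
px [594.  65.] xy [ 255.4 -129.2] size [132.5  39.7] yaw -89.8
px [506.  41.] xy [ 352.4 -143.7] size [93.6 26.4] yaw -82.3
px [123.  72.] xy [ 765.9 -108.8] size [122.6  49.5] yaw 87.2
px [101.  41.] xy [ 787.3 -129.9] size [77.5 27.8] yaw 89.1
px [ 17. 165.] xy [909.9  15.9] size [358.5  67.8] yaw -89.9
bar -0.1 [344.1  82.5]
bar -0.015 [342.9 160.9]
bar 0.015 [342.5 186.6]
bar 0.1 [341.4 254.7]
-0.13
[... 3625 characters left out ...]
, 209, 191, 155, 133, 125, 107, 101, 104]
0.095 (342, 252) [118, 152, 182, 206, 220, 227, 223, 198, 153, 124, 108, 108, 111]
0.1 (341, 256) [111, 105, 112, 133, 152, 170, 174, 161, 145, 121, 110, 105, 109]
0.105 (341, 259) [110, 111, 105, 105, 110, 113, 107, 109, 105, 106, 106, 106, 110]
0.11 (341, 263) [108, 109, 106, 104, 108, 107, 110, 106, 109, 112, 106, 109, 111]
0.115 (341, 267) [108, 107, 104, 109, 110, 109, 106, 108, 106, 112, 108, 108, 107]
0.12 (341, 271) [105, 108, 104, 112, 110, 107, 109, 106, 106, 107, 112, 106, 108]
0.125 (341, 274) [105, 104, 106, 109, 108, 108, 103, 106, 103, 110, 107, 105, 106]
0.13 (341, 278) [104, 111, 105, 104, 110, 112, 110, 109, 107, 109, 108, 110, 113]
```

The bar spans y′ from −0.097 to +0.101, so its middle is at about +2 mm. The second course is within about 2 mm, and the third-course half brick is within about 3 mm. Last check, numerically: the nut and the bystanders.

Run:
```python
from h import *
a=cv2.imread('pics/scene0.png');c=shot('scene','scene9.png');b=cv2.cvtColor(c['pixels'],cv2.COLOR_RGB2BGR)
def dark(im):
    m=cv2.inRange(cv2.cvtColor(im,cv2.COLOR_BGR2HSV),(0,0,0),(180,255,70));n,l,s,ce=cv2.connectedComponentsWithStats(m)
    return [(np.round(ce[i],1).tolist(),int(s[i,4])) for i in range(1,n) if 15<s[i,4]<150 and 330<ce[i][0]<480 and 170<ce[i][1]<330]
print(dark(a));print(dark(b))
for n,p in dict(nut=(.42,.2205,.03)).items(): print(n,proj(c,p))
p=proj(c,(.42,.2205,.03)).astype(int);print(cv2.cvtColor(b,cv2.COLOR_BGR2GRAY)[p[1]-9:p[1]+12,p[0]-10:p[0]+11])
for n,(x0,y0,x1,y1) in dict(tin=(436,260,466,295),brush=(482,215,505,265),hammer=(145,182,195,255)).items():
    print(n,cv2.absdiff(a[y0:y1,x0:x1],b[y0:y1,x0:x1]).mean())
```

```text
[([343.8, 211.2], 52), ([339.3, 269.6], 38), ([399.8, 310.0], 72)]
[([343.8, 211.2], 52), ([398.8, 220.9], 33), ([359.3, 239.3], 87), ([399.9, 310.0], 73)]
nut [396.93294904 221.38459929]
[[106 106 106 101  96  96 122 118  96 117  97  95 117 139 136 136 131 128
  128 128 127]
 [103 105 105 105  96  97 104  96  98  98  94  96  96 140 143 143 139 134
  134 131 129]
 [103 104 104 103  96  96 105 102  97  97  97  97  97 118 143 142 141 141
  141 135 131]
 [104 107 104 103 102  97 100 102  97  96  96  97  98  97 134 144 142 144
  141 142 139]
 [ 91  91  94  95  98  92  93 106 103 104 111 111 109 110 124 131 138 141
  143 142 142]
 [ 81  80  79  81  80  75  78  95 113 117 124 121 107 105 120 119 125 134
  145 143 143]
 [ 95  95  93  92  87  79  75 104 118 117 100  84  71  71  82  96 118 123
  125 128 130]
 [107 107 106 104 103  99  95 118 117  96  58  46  42  42  44  55  94 117
  118 106 106]
 [107 107 108 106 106 107 108 118 116  64  46  41  43  40  42  45  58 116
  118 136 126]
 [104 104 105 105 105 105 107 125 124  59  43  43  43  40  43  42  43 115
  116 161 146]
 [101 105 105 105 104 
[... 330 characters left out ...]
44]
 [107 105 107 105 104  79  77  79  80 107 106 116 125 128 117 112 101  94
   81 134 143]
 [107 106 107 107 107  88  80  79  83  85  87  96 105 107  99  96  86  82
   81 142 145]
 [106 105 106 107 107  90  81  81  83  82  85  88  86  87  89  87  88  83
   81 143 144]
 [105 105 106 105 104  97  87  84  85  85  87  87  86  86  87  87  84  81
   88 117 138]
 [105 106 104 105 105 105 100  89  87  89  86  87  86  86  87  85  82  89
   94  94 136]
 [106 107 108 108 107 106 106 101  92  85  87  85  87  86  86  84  91  95
   97  95 142]
 [106 106 106 108 106 108 106 107 101  97  91  89  90  89  84  92  98  97
   97  98 143]]
tin 1.4679365079365079
brush 1.0208695652173914
hammer 6.588401826484018
```

```bash
python3 -c "
from workcell import robot
print(robot.finish_job())"
```

```text
the job is handed in; nothing more can be done
None
```

I handed in the job at about 51 s: the second course (half, whole, whole) and the third-course half brick measured within about 3 mm of their places, the nut lies on the bench clear of the hearth, and the bar is through the eye, centred to about 2 mm; the hand-in returned no verdict.

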